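# Fit the dispenser head, right the reagent bottles and close the bay

## Task

Get the plate dispenser ready for a run: slide the dispenser head carriage onto the bay's dovetail rail from its open end until it is home against the end stop, then turn its red side clamp knob clockwise as far as it goes, and after that push the bay's door shut until it clicks into its catch. Also stand every tipped-over brown reagent bottle upright on the blue band of the lane beside its white-bodied neighbour, which must be left standing there too. Do not disturb the bench-top spinner, the stack of plates or the tip box.

Things in the scene. Friction and masses are not known exactly. Their poses are not given: they have to be found in the camera images.
- bay: Fixed bay: grey floor 8 mm thick, white walls 45 mm high (inner faces x = -79, +124 mm), door on the +y side. Origin at z = 0 under the rail's middle, z up, rail along y. Steel dovetail rail: y = -65 to +67 mm, top 44 mm wide at z = 24, foot 25.6 mm wide at z = 8; its last 22 mm taper to a nose 37 mm wide, 21.5 high at y = +67, the entry end. Dark end stop: face at y = -65 mm.
- seat (a point): Fixed point of the bay, on its rail: point carriage_foot lies here when the carriage is home and resting on the rail (bay x = 0, y = -25 mm, z = 10 mm). Its axes are the bay's axes.
- carriage_foot (a point): Dispenser head carriage (loose, 0.5 kg): aluminium plate 70 (x) x 80 (y) mm, z 14 to 26 mm, on two dovetail jaws; ear with clamp knob out to x = 85 mm; grip block on top. Point: midway between the jaws' undersides (on the bench at the start). y along the slot, z up, x to the knob. Enters the rail -y end (flared) first, axes parallel to the bay's; 1.5 mm side play, 2.5 mm lift.
- carriage_grip (a point): On the carriage, centre axis of the navy grip block, 55 mm above carriage_foot. The block is 26 mm thick along x, 56 mm long along y, from 26 to 72 mm above carriage_foot. Grip it across x.
- clamp_grip (a point): Red bar of the clamp knob, on the knob's vertical axis at gripping height: 62 mm to the carriage's +x side, 50 mm above carriage_foot. Bar 14 mm thick (this point's x), 40 mm long (y), from 32 to 64 mm above carriage_foot; a 40 mm black disc is below it. The point turns with the knob.
- clamp (a joint): Turn of the clamp knob about the vertical: 0 = slack with the bar along the carriage's y, grows clockwise seen from above, stops at 1.4 rad = fully tight. Stiff (about 0.1 N m); it stays where it is left. Turning it drives a brass shoe against the rail.
- door (a joint): Opening angle of the bay door, rad: 0 = shut (along the bay's x); starts at 1.4 to 1.65, opens towards the bay's +y (counter-clockwise from above). Light, stays where left. A sprung roller catch (on the navy post, 80 mm high, x = 130 to 146 mm in the bay) must be overcome from 0.06 to 0.03 rad, with some 5 to 7 N at door_push; past it the door stays within 0.01 of 0. Short of it is not shut.
- door_hinge (a point): On the door's vertical hinge axis, 47 mm above the bench, at bay x = -82 mm, y = +85 mm. This point turns with the door: its x axis points along the door towards its free edge (the bay's +x when shut).
- door_push (a point): On the outer face of the door, 140 mm from the hinge, 70 mm above the bench; its y axis is the outward normal of the door (push towards -y). The door is clear with a teal top edge, 8 to 10 mm thick, 203 mm long, from 10 to 85 mm above the bench.
- lane: Grey mat, 150 (x) x 320 (y) x 6 mm thick, fixed, with a blue band 80 mm wide edged in white. Origin on the bench under the middle of the band; z up; the band runs along the lane's y axis (310 mm long); the mat spans x = -105 to +45 mm. A bottle that stands on the mat has its mid point 46 mm above the bench.
- bottle1_mid (a point): Square brown bottle (loose, 0.1 to 0.25 kg): body 42 x 42 x 62 mm, shoulder, white round cap 30 mm across, 80 mm high in all. Point: on its axis, half-way up (40 mm from base); z axis from base to cap. Starts lying on the mat, base near the band's middle, cap to the lane's -x side (robot). May be absent.
- bottle2_mid (a point): Another brown bottle like bottle1. May be absent.
- bottle3_mid (a point): Another brown bottle like bottle1. May be absent.
- neighbour_mid (a point): Bottle of the same size with a white body and blue cap, standing on the band among the places of the brown ones; the point is half-way up.
- spinner: Bench-top spinner, grey round base 132 mm across with dark dome, 90 mm high; origin under its centre. Leave alone.
- platestack: Stack of white plates, 86 x 128 x 43 mm; origin under its centre. Leave alone.
- tipbox: Orange tip box with a pale lid, 87 x 124 x 62 mm; origin under its centre. Leave alone.

How it is judged:
On the way, in this order (a step that is already met when the one before it is completed fails the run):
1. the carriage is home against the end stop on the rail, its clamp still slack (y of carriage_foot in the frame of seat between -0.005 and 0.005 m and x of carriage_foot in the frame of seat between -0.005 and 0.005 m and z of carriage_foot in the frame of seat between -0.004 and 0.005 m and angle between the y axis of carriage_foot and the y axis of seat, either way round below 0.06 rad and angle between carriage_foot's own z axis and vertical below 0.08 rad and value of joint clamp below 0.9 rad), for 0.2 s.
2. the clamp knob is tight with the carriage still home (y of carriage_foot in the frame of seat between -0.005 and 0.005 m and x of carriage_foot in the frame of seat between -0.005 and 0.005 m and z of carriage_foot in the frame of seat between -0.004 and 0.005 m and angle between the y axis of carriage_foot and the y axis of seat, either way round below 0.06 rad and angle between carriage_foot's own z axis and vertical below 0.08 rad and value of joint clamp above 1.2 rad), for 0.2 s.
3. the door is shut past its catch (value of joint door below 0.02 rad), for 0.2 s.
At the end, for the whole second after the job is handed in: Carriage home on the rail (within 5 mm and 0.06 rad of seat), clamp past 1.2 rad, door within 0.02 rad of shut; every bottle present, the neighbour too, upright (0.1 rad) on the mat, its axis within 25 mm of the blue band's centre line and 145 mm of its middle; nothing held (all of step 2 and value of joint door below 0.02 rad and x of bottle1_mid in the frame of lane between -0.025 and 0.025 m and y of bottle1_mid in the frame of lane between -0.145 and 0.145 m and z of bottle1_mid in the frame of lane between 0.04 and 0.052 m and angle between each of bottle1_mid, bottle2_mid, bottle3_mid, neighbour_mid's own z axis and vertical below 0.1 rad and x of bottle2_mid in the frame of lane between -0.025 and 0.025 m and y of bottle2_mid in the frame of lane between -0.145 and 0.145 m and z of bottle2_mid in the frame of lane between 0.04 and 0.052 m and x of bottle3_mid in the frame of lane between -0.025 and 0.025 m and y of bottle3_mid in the frame of lane between -0.145 and 0.145 m and z of bottle3_mid in the frame of lane between 0.04 and 0.052 m and x of neighbour_mid in the frame of lane between -0.025 and 0.025 m and y of neighbour_mid in the frame of lane between -0.145 and 0.145 m and z of neighbour_mid in the frame of lane between 0.04 and 0.052 m); the robot touches nothing.
It fails at once if the spinner is moved more than 30 mm or tipped (distance of spinner from where it was at the start of the episode above 0.03 m or angle between spinner's own z axis and vertical above 0.3 rad).
It fails at once if the stack of plates is moved more than 30 mm or tipped (distance of platestack from where it was at the start of the episode above 0.03 m or angle between platestack's own z axis and vertical above 0.3 rad).
It fails at once if the tip box is moved more than 30 mm or tipped (distance of tipbox from where it was at the start of the episode above 0.03 m or angle between tipbox's own z axis and vertical above 0.3 rad).
Of bottle1, bottle2, bottle3 only 2 to 3 are there at a start; the rules pass over those that are not, and their reading is None.
At some moment in a run one of bottle1, bottle2, bottle3 may be knocked a few centimetres aside while the robot is not near it.
Once in a run the grip may slacken for a moment while it holds something.
It also fails if it takes over 210 s, if anything falls off the work surface, if the arm or the gripper's body presses on something with over 40 N, if the wrist force passes 120 N, or if a joint passes its speed limit or range.

## Robot

A 6-joint arm with a two-finger parallel gripper is mounted at the origin on the work surface. World frame = base frame: x ahead of the robot, y to its left, z up, the work surface at z = 0. Lengths are in m, angles in rad, forces in N, time in s.
With the tool pointing down it reaches from about 0.25 to 0.775 m from the base axis. Payload 4 kg.
Tool frame: the origin (TCP) lies at the very end of the fingers, on their centre line; the grasp point (between the pads) lies 19 mm behind it; z points along the fingers, x is the direction in which the jaws open and shut, and the axes are right-handed (so a half turn about z gives the same grasp; the last joint's range is limited). The gripper opens to 94 mm and grips with 3 to 60 N. Pads are 16 mm wide; open, the fingers measure 119 mm over their backs; the gripper's body (75 mm by 177 mm) begins 78 mm behind the grasp point.
Start: joints at [-1.33, 0.087, 1.371, -0, 1.684, -0.103], TCP at [0.185, -0.518, 0.206] pointing down, gripper open.
Joint ranges: [-3.1, 3.1], [-0.76, 2.03], [0.27, 2.55], [-1.08, 4.22], [0.17, 2.65], [-2.57, 2.57]. Speed limits (rad/s): [2.79, 2.79, 3.14, 3.14, 3.14, 3.14].

## Interface

Orientations are given as [roll, pitch, yaw] about the fixed x, y, z axes, in that order (R = Rz(yaw) Ry(pitch) Rx(roll)).
In Python, from bench import robot, cams, ticket gives the robot as it stands.
- The arm moves only by the tool jog_arm, never from a script. Its argument "series" is a list of rows, each an object of numbers: "x", "y", "z": the shift along the tool's x, y, z in m; "rx", "ry", "rz": the turn, a rotation vector about the tool's x, y, z in degrees. A call has 1 to 12 rows; each row shifts and turns the pose as measured when the row begins, along the tool's axes as they then stand; what a row does not reach is not made up. A row lasts 1/12 s, in which the tool goes at most 41.7 mm and 7.16 degrees, less where a joint would pass 70% of its speed; a pose out of reach is approached as far as the arm can. A call with a gripper value outside its range is refused whole. "claw" is the opening, from 0 (shut) to 1 (fully open), set as the call begins (left out, the last holds). The fingers move at their own pace and stop on an object; the grip force is fixed at half the most. Time passes only in rows, so rows that do not move let the fingers close. It gives the time, the measured TCP pose, the force and the opening at its end, in the units of the state.
- robot.get_obs(): the state, without advancing time (a new reading comes with each control period).
- cams.snapshot(name): name is "side" or "top"; returns a dict with "img" (400x640x3 uint8, red, green, blue), "mtx" (3x3 intrinsics, pixels), "k1" (the pictures are not rectified: a ray, as slopes to the right and down, at radius r is drawn at 1 + k1 r^2 times it, then the intrinsics apply), "origin" and "attitude" of the camera in the world. Camera axes: x right, y down, z forward; pixel columns grow to the right and rows downward; lengths in m; the calibration is good to about 2 mm. A picture is of the moment at which its call begins. There is no depth.
- ticket.close_job(): hands the job in, once; it reports no verdict.
Trained networks look in a picture, given as the dict that the camera call returned (one of the last four; its "shot" number tells which), for a name from the list of things; names that differ only in an ending like _2 or _b are one class to them, and where a whole thing is asked for, a point or a joint stands for the part that bears it (a point fixed in the world has none). Each returns a list of dicts, best first, with "p" (0 to 1); they miss things now and then, are a little off and sometimes report something else, mostly with a low value. They report only what shows in the picture. A call takes as long as a camera call.
- cams.look_for(thing, picture): "bbox" ([left, top, width, height] in pixels, round what is visible of it).
The state is a dict: "time": time; "joint_positions": joint angles; "qvel": joint speeds; "joint_torque": joint torques, N m; "tool_pos": TCP position; "ee_rot": TCP orientation; "wrist_force": force on the tool from outside, world axes, zero at the start; "wrist_torque": the same for the moment, N m; "width": finger opening in m.
Only numpy, scipy, OpenCV 4.12 (cv2) and the standard library are available. Lean on these libraries where they do the work, as an engineer would, in place of code of your own. Each camera call takes 0.05 s, during which the arm holds its last target.

## Working session

There is one attempt and no reset: what is moved stays moved. The work goes in short steps, Python scripts to look and compute and a tool call to move; the robot and the scene stay as the last step left them, time stands still between calls to the robot, and variables do not carry over. Pictures are saved under pics/ and viewed, and the job is handed in when it is done.

Besides the shell and the picture viewer there is one more tool, called after ">>>" as name(argument=value, ...), one argument or row to a line, values as JSON. jog_arm: Moves the arm, as the interface text tells. Its arguments: {"type":"object","properties":{"series":{"type":"array","items":{"type":"object","properties":{"x":{"type":"number"},"y":{"type":"number"},"z":{"type":"number"},"rx":{"type":"number"},"ry":{"type":"number"},"rz":{"type":"number"}}}},"claw":{"type":"number"}},"required":["series"]}

```bash
ls; mkdir -p pics; python3 - <<'E'
from bench import robot,cams
import cv2
print(robot.get_obs())
for n in ("side","top"):
    s=cams.snapshot(n); cv2.imwrite(f"pics/{n}0.png",s["img"][:,:,::-1])
    print(n,{k:v for k,v in s.items() if k!="img"})
E
```

```text
pics
{'time': 0.0, 'joint_positions': array([-1.33009719e+00,  8.79561705e-02,  1.37223650e+00, -4.02990577e-05,
        1.68362444e+00, -1.03126578e-01]), 'qvel': array([-8.47843806e-04, -6.11247650e-04, -3.99401695e-04, -4.18342511e-05,
       -8.77457121e-04,  1.05703688e-03]), 'joint_torque': array([-2.12682258e-03, -3.40186250e+01, -3.02430224e+01,  7.15749850e-02,
        3.29425279e-02, -1.91505642e-04]), 'tool_pos': array([ 0.18523564, -0.51727813,  0.20431257]), 'ee_rot': array([-3.14140350e+00,  2.21675868e-03, -1.22697489e+00]), 'wrist_force': array([ 0.50933224, -1.22165916,  0.5624324 ]), 'wrist_torque': array([-0.02057024,  0.01255854, -0.00129538]), 'width': 0.0943352938810548}
side {'mtx': array([[420.06179657,   0.        , 307.81434473],
       [  0.        , 420.06179657, 202.58316586],
       [  0.        ,   0.        ,   1.        ]]), 'k1': -0.05481739422161792, 'origin': array([0.06418029, 0.82631427, 0.94024957]), 'attitude': array([-2.26271062,  0.01532573, -2.62304302]), 'shot': 1}
top {'mtx': array([[399.97279271,   0.        , 315.48652952],
       [  0.        , 399.97279271, 203.89280241],
       [  0.        ,   0.        ,   1.        ]]), 'k1': -0.09589309700843379, 'origin': array([ 0.4872836 , -0.06402855,  1.18461484]), 'attitude': array([-3.05291823,  0.01423629, -1.55355599]), 'shot': 2}
```

```bash
cat > h.py <<'E'
import numpy as np, cv2
from scipy.spatial.transform import Rotation as R
from scipy.optimize import least_squares
from bench import robot,cams
def snap(n,name=None):
    s=cams.snapshot(n)
    if name: cv2.imwrite(f"pics/{name}.png",s["img"][:,:,::-1])
    return s
CAL={"side":None,"top":None}
def cam(s): # (K,k1,origin,Rcw)
    return s["mtx"],s["k1"],np.array(s["origin"]),R.from_euler("xyz",s["attitude"]).as_matrix()
def proj(s,P):
    K,k1,o,A=cam(s); p=(np.atleast_2d(P)-o)@A
    u=p[:,:2]/p[:,2:]; u=u*(1+k1*(u**2).sum(1,keepdims=True))
    return u*K[0,0]+K[:2,2]
def ray(s,px):
    K,k1,o,A=cam(s); d=(np.atleast_2d(px)-K[:2,2])/K[0,0]; u=d.copy()
    for _ in range(20): u=d/(1+k1*(u**2).sum(1,keepdims=True))
    v=np.c_[u,np.ones(len(u))]@A.T
    return o,v/np.linalg.norm(v,axis=1,keepdims=True)
def atz(s,px,z):
    o,v=ray(s,px); return o+v*((z-o[2])/v[:,2:])
def tri(s1,p1,s2,p2):
    o1,v1=ray(s1,p1);o2,v2=ray(s2,p2);out=[]
    for a,b in zip(v1,v2):
        t=np.linalg.lstsq(np.c_[a,-b],o2-o1,rcond=None)[0]
        q1=o1+a*t[0];q2=o2+b*t[1]; out.append(np.r_[(q1+q2)/2,np.linalg.norm(q1-q2)])
    return np.array(out)
def crop(s,x,y,w,h,k,name,gam=0.6):
    im=s["img"][y:y+h,x:x+w,::-1]
    im=(255*(im/255.)**gam).astype(np.uint8)
    im=cv2.resize(im,None,fx=k,fy=k,interpolation=cv2.INTER_CUBIC)
    for i in range(0,w,10):
        cv2.putText(im,str(x+i),(i*k,8),0,.3,(0,255,255)); cv2.line(im,(i*k,9),(i*k,13),(0,255,255))
    for j in range(10,h,10):
        cv2.putText(im,str(y+j),(0,j*k+3),0,.3,(0,255,255)); cv2.line(im,(20,j*k),(24,j*k),(0,255,255))
    cv2.imwrite(f"pics/{name}.png",im)
E
python3 - <<'E'
from h import *
import pickle
t=snap("top");s=snap("side")
pickle.dump((t,s),open("p0.pkl","wb"))
crop(t,265,110,130,140,4,"t_a",.5); crop(t,330,155,125,95,6,"t_bay"); crop(t,145,180,125,80,6,"t_lane");crop(s,200,170,130,180,3,"s_lane");crop(s,270,145,115,115,5,"s_bay")
for n in ("bay","carriage_foot","carriage_grip","clamp_grip","door_hinge","lane","bottle1_mid","neighbour_mid","spinner","platestack","tipbox"):
    for k,c in(("top",t),("side",s)):
        print(n,k,[(np.round(d["bbox"],1).tolist(),round(d["p"],2)) for d in cams.look_for(n,c)][:4])
E
```

```text
bay top [([274.3, 161.2, 174.7, 86.0], 0.63)]
bay side [([286.2, 151.2, 87.0, 106.3], 0.84)]
carriage_foot top [([279.5, 186.6, 33.9, 42.0], 0.87), ([271.8, 237.9, 71.0, 7.4], 0.75)]
carriage_foot side [([283.7, 213.7, 36.2, 37.7], 0.9), ([312.4, 205.3, 38.0, 54.7], 0.19)]
carriage_grip top [([279.5, 188.7, 33.0, 39.8], 0.67), ([443.7, 240.0, 53.0, 42.9], 0.55), ([275.2, 162.1, 175.6, 85.2], 0.47)]
carriage_grip side [([284.0, 213.2, 34.1, 35.6], 0.97)]
clamp_grip top [([291.1, 187.2, 17.2, 14.8], 0.46), ([275.5, 186.9, 35.4, 44.4], 0.39)]
clamp_grip side [([283.8, 212.0, 12.4, 15.4], 0.42), ([283.3, 155.2, 88.1, 103.9], 0.26)]
door_hinge top [([272.8, 238.6, 68.0, 7.6], 0.64)]
door_hinge side [([317.5, 202.3, 28.9, 55.1], 0.86), ([208.7, 253.8, 98.8, 106.6], 0.57)]
lane top [([153.9, 189.0, 110.3, 65.0], 0.7), ([293.1, 187.5, 9.9, 14.1], 0.63)]
lane side [([208.9, 255.5, 98.7, 104.3], 0.9), ([283.7, 154.0, 87.0, 104.8], 0.71)]
bottle1_mid top [([236.6, 196.9, 19.1, 34.4], 0.79)]
bottle1_mid side [([263.9, 252.9, 29.0, 24.2], 0.77)]
neighbour_mid top [([181.1, 204.7, 19.6, 19.1], 0.83)]
neighbour_mid side [([237.4, 288.2, 21.2, 26.0], 0.89)]
spinner top [([285.6, 115.3, 45.6, 44.4], 0.86), ([274.1, 158.8, 174.9, 88.1], 0.56), ([293.8, 188.7, 11.0, 13.8], 0.28)]
spinner side [([231.0, 183.2, 39.0, 36.0], 0.72), ([236.5, 286.3, 22.4, 27.8], 0.56)]
platestack top [([212.4, 129.6, 52.4, 39.0], 0.68)]
platestack side [([197.0, 224.0, 49.3, 47.4], 0.63), ([314.9, 203.8, 37.2, 57.0], 0.41)]
tipbox top [([446.7, 239.5, 50.8, 42.4], 0.96), ([210.2, 129.7, 54.7, 40.8], 0.42), ([289.4, 188.2, 15.3, 11.7], 0.31)]
tipbox side [([385.5, 147.5, 25.8, 31.6], 0.94)]
```

```bash
cat > fit.py <<'E'
from h import *
import pickle
def T(p,P): # p=x,y,yaw,z
    c,s=np.cos(p[2]),np.sin(p[2]); P=np.atleast_2d(np.array(P,float))
    return np.c_[p[0]+c*P[:,0]-s*P[:,1],p[1]+s*P[:,0]+c*P[:,1],(p[3] if len(p)>3 else 0)+P[:,2]]
def lineres(s,p,A,B,px):
    q=proj(s,T(p,[A,B])); d=q[1]-q[0]; n=np.array([-d[1],d[0]])/np.linalg.norm(d)
    return (np.atleast_2d(px)-q[0])@n
def fit(L,Pt,p0):
    def f(p):
        r=[lineres(s,p,A,B,px) for s,A,B,px in L]+[(proj(s,T(p,P))-np.array(px)).ravel() for s,P,px in Pt]
        return np.concatenate(r) if r else np.zeros(1)
    o=least_squares(f,p0,loss="soft_l1",f_scale=1.0); return o.x,f(o.x)
def draw(s,p,segs,x,y,w,h,k,name,col=(0,255,0)):
    im=cv2.resize((255*(s["img"][y:y+h,x:x+w,::-1]/255.)**.6).astype(np.uint8),None,fx=k,fy=k,interpolation=cv2.INTER_CUBIC)
    for A,B in segs:
        tt=np.linspace(0,1,2)[:,None]
        q=(proj(s,T(p,np.array(A)*(1-tt)+np.array(B)*tt))+0.5-[x,y])*k
        cv2.line(im,*[tuple(int(round(v*8)) for v in a) for a in q],col,1,cv2.LINE_AA,3)
    cv2.imwrite(f"pics/{name}.png",im)
def box(x0,x1,y0,y1,z0,z1):
    c=lambda i:((x0,x1)[i&1],(y0,y1)[i>>1&1],(z0,z1)[i>>2&1])
    return [(c(i),c(i|b)) for i in range(8) for b in(1,2,4) if not i&b]
mm=lambda *a:tuple(v/1000 for v in a)
rail=[(mm(22,-65,24),mm(22,45,24)),(mm(-22,-65,24),mm(-22,45,24)),(mm(22,45,24),mm(18.5,67,21.5)),(mm(-22,45,24),mm(-18.5,67,21.5)),(mm(-18.5,67,21.5),mm(18.5,67,21.5)),(mm(-22,-65,24),mm(22,-65,24))]
walls=[(mm(124,-65,45),mm(124,80,45)),(mm(124,-65,8),mm(124,80,8)),(mm(-79,-65,8),mm(-79,80,8)),(mm(-79,-65,45),mm(-79,80,45))]
carr=box(-.013,.013,-.028,.028,.026,.072)+box(-.035,.035,-.04,.04,.014,.026)+box(.055,.069,-.02,.02,.032,.064)
E
cat > f1.py <<'E'
from fit import *
t,s=pickle.load(open("p0.pkl","rb"))
tb=lambda *q:[(330+a/6-.5,155+b/6-.5) for a,b in q]
sb=lambda *q:[(270+a/5-.5,145+b/5-.5) for a,b in q]
L=[(t,*rail[0],tb((165,315),(360,291))),(t,*rail[1],tb((165,404),(375,383))),(t,*walls[0],tb((100,104),(400,73))),(t,*walls[1],tb((100,133),(390,110))),
(t,*rail[5],tb((372,300),(379,380))),(t,*rail[4],tb((103,345),(108,390))),
(s,*rail[0],sb((270,285),(318,202))),(s,*rail[1],sb((325,303),(370,222))),(s,*rail[4],sb((268,313),(295,321)))]
p,r=fit(L,[],[.47,-.2,.1]); print(p,np.round(r,2))
p,r=fit(L,[],[*p,0]); print(p,np.round(r,2))
draw(t,p,rail+walls,330,155,125,95,6,"o_tbay"); draw(s,p,rail+walls,270,145,115,115,5,"o_sbay")
ta=lambda *q:[(265+a/4-.5,110+b/4-.5) for a,b in q]
# block top corners order (+x,+y),( +x,-y),(-x,-y),(-x,+y)
bt=[mm(13,28,72),mm(13,-28,72),mm(-13,-28,72),mm(-13,28,72)]
kb=[mm(62,20,64),mm(62,-20,64)]
Pt=[(t,bt,ta((82,396),(160,417),(155,447),(75,427))),(t,[mm(62,0,64)],ta((138,338)))]
p,r=fit([],Pt,[.47,0,0]); print(p,np.round(r,2))
draw(t,p,carr,265,170,60,70,8,"o_tc"); draw(s,p,carr,270,200,60,55,8,"o_sc")
E
python3 f1.py
```

```text
[ 0.56533514 -0.20418549  0.12279101] [ 0.05  0.57  0.43  0.15  0.34  0.24 -2.47 -3.73  0.33 -0.13  0.2   0.19
 -0.43 -0.    0.24  0.42 -0.46 -0.68]
[ 0.56594632 -0.20485791  0.12224009 -0.00294196] [-0.06  0.47  0.28  0.02  0.32  0.24 -2.51 -3.74  0.25 -0.19  0.02  0.01
 -0.24  0.19  0.4   0.59  0.03 -0.18]
[ 0.55388521  0.0131135  -0.21053957] [ 0.26 -0.28  0.26 -1.03 -0.62  0.55 -0.15  1.02  0.18 -0.21]
```

```bash
cd pics; python3 -c "
import cv2,numpy as np
a=cv2.imread('o_tbay.png')[:570,:750];b=cv2.imread('o_sbay.png')
cv2.imwrite('v1.png',cv2.resize(a,None,fx=1,fy=1));
c=cv2.imread('o_tc.png');d=cv2.imread('o_sc.png');h=max(c.shape[0],d.shape[0])
o=np.zeros((h,c.shape[1]+d.shape[1],3),np.uint8);o[:c.shape[0],:c.shape[1]]=c;o[:d.shape[0],c.shape[1]:]=d
cv2.imwrite('v2.png',o[:, :])"
cat > sil.py <<'E'
from fit import *
from scipy.optimize import minimize
def soft(s,kind,x,y,w,h,thr=None):
    im=s["img"][y:y+h,x:x+w].astype(float)
    r,g,b=im[...,0],im[...,1],im[...,2]; tot=r+g+b+1
    return {"blue":(b-r)/tot,"red":(r-b)/tot,"brown":(r-b)/tot,"teal":(g-r)/tot}[kind]
def hull(s,p,segs,x,y,w,h,k=8,pix=.5):
    P=np.array([a for sg in segs for a in sg]); q=(proj(s,T(p,P))+pix-[x,y])*k
    m=np.zeros((h*k,w*k),np.uint8); cv2.fillConvexPoly(m,cv2.convexHull((q*16).astype(np.int32)),255,cv2.LINE_8,4)
    m=cv2.GaussianBlur(m,(0,0),k*.6)
    return cv2.resize(m,(w,h),interpolation=cv2.INTER_AREA)/255.
def silfit(obs,p0,step=(.004,.004,.05)):
    # obs: (s,kind,segs,roi)
    M=[]
    for s,kind,segs,roi in obs:
        v=soft(s,kind,*roi); lo,hi=np.percentile(v,30),np.percentile(v,98); M.append(np.clip((v-lo)/(hi-lo),0,1))
    def f(p): return sum(((hull(s,p,segs,*roi)-m)**2).sum() for (s,kind,segs,roi),m in zip(obs,M))
    sim=np.array([p0]+[np.array(p0)+np.eye(len(p0))[i]*step[i] for i in range(len(p0))])
    o=minimize(f,p0,method="Nelder-Mead",options=dict(initial_simplex=sim,xatol=1e-4,fatol=1e-3,maxiter=400)); return o.x,o.fun
E
python3 - <<'E'
from sil import *
t,s=pickle.load(open("p0.pkl","rb"))
blk=box(-.013,.013,-.028,.028,.026,.072);bar=box(.055,.069,-.02,.02,.036,.064)
T_=[(t,"blue",blk,(272,200,40,30)),(t,"red",bar,(285,182,28,22))]
S_=[(s,"blue",blk,(290,212,26,32)),(s,"red",bar,(278,206,20,26))]
for n,o in(("t",T_),("s",S_),("both",T_+S_)):
    p,f=silfit(o,[.553,.012,-.2]);print(n,p,f)
p4,f=silfit(T_+S_,[*p,0],(.004,.004,.05,.004));print(p4,f)
draw(t,p,carr,265,170,60,70,8,"o_tc"); draw(s,p,carr,270,200,60,55,8,"o_sc")
E
```

```text
t [ 0.55460637  0.01526036 -0.23324022] 24.195734306598354
s [ 0.55697406  0.00661999 -0.04825566] 109.21452800175346
both [ 0.55484671  0.01447411 -0.19218257] 150.95536996371564
[ 0.5547094   0.01414329 -0.18454128  0.00214515] 149.35469188586075
```

```bash
cat > go.py <<'E'
import sys,json
from h import *
def go(pos,yaw,tilt=None,log=True,target=None):
    """remaining tool-frame shift to pos & rotvec; assumes turn done first then shift"""
    o=robot.get_obs()
    open("log.jsonl","a").write(json.dumps([list(map(float,o["joint_positions"])),list(map(float,o["tool_pos"])),list(map(float,o["ee_rot"]))])+"\n")
    Rc=R.from_euler("xyz",o["ee_rot"]); Rt=target if target is not None else R.from_euler("xyz",[np.pi,0,yaw])
    rv=(Rc.inv()*Rt).as_rotvec(degrees=True)
    d=np.array(pos)-o["tool_pos"]
    print("t",round(o["time"],2),"pos",np.round(o["tool_pos"],4),"rot",np.round(o["ee_rot"],4),"F",np.round(o["wrist_force"],1),"w",round(o["width"],4),"q",np.round(o["joint_positions"],2))
    print("turn(tool,deg)",np.round(rv,2),"shift now-frame mm",np.round(Rc.inv().apply(d)*1e3,1),"after turn mm",np.round(Rt.inv().apply(d)*1e3,1))
E
python3 - <<'E'
from go import *
go([.555,.0145,.13],-.205)
from fit import *
t,s=pickle.load(open("p0.pkl","rb"))
# lane corners top view px /6 + (145,180), z=6mm
f=lambda a,b:(145+a/6-.5,180+b/6-.5)
c=[f(55,148),f(670,45),f(715,338),f(88,440)]
P=atz(t,c,.006);print(np.round(P,3))
sb=lambda a,b:(200+a/3-.5,170+b/3-.5)
print(np.round(atz(s,[sb(30,513),sb(187,255),sb(320,288)],.006),3))
print("spinner",atz(t,[(308,135)],.05),"plates",atz(t,[(240,149)],.043),"tip",atz(t,[(473,260)],.06))
print("post",atz(t,[f2 for f2 in [(336.3,166.5)]],.08))
print("bottles",atz(t,[f(110,265),f(590,192)],.048),"nb",atz(t,[f(245,200)],.086))
print("door",atz(t,[(272,242.5),(344,245)],.085))
E
```

```text
t 1.3 pos [ 0.1854 -0.5178  0.2055] rot [ 3.1416e+00 -1.0000e-04 -1.2270e+00] F [ 0.2 -0.6 -0.4] w 0.0937 q [-1.33  0.09  1.37  0.    1.68 -0.1 ]
turn(tool,deg) [ 0.000e+00 -1.000e-02 -5.856e+01] shift now-frame mm [-376.6 -527.4   75.5] after turn mm [ 253.5 -596.4   75.5]
[[0.583 0.444 0.006]
 [0.64  0.132 0.006]
 [0.495 0.106 0.006]
 [0.437 0.42  0.006]]
[[0.583 0.447 0.006]
 [0.636 0.136 0.006]
 [0.495 0.109 0.006]]
spinner [[ 0.78820267 -0.02095387  0.05      ]] plates [[0.74612909 0.177528   0.043     ]] tip [[ 0.43520896 -0.49336991  0.06      ]]
post [[ 0.69113663 -0.10301756  0.08      ]]
bottles [[0.52344832 0.39538626 0.048     ]
 [0.56285043 0.16166586 0.048     ]] nb [[0.55379603 0.31655195 0.086     ]]
door [[ 0.47642267  0.07091351  0.085     ]
 [ 0.47309594 -0.12666686  0.085     ]]
```

>>> jog_arm(
  series=[
    {"rz":-6.5},
    {"rz":-6.5},
    {"rz":-6.5},
    {"rz":-6.5},
    {"rz":-6.5},
    {"rz":-6.5},
    {"rz":-6.5},
    {"rz":-6.5},
    {"rz":-6.5},
    {"x":0.014,"y":-0.033},
    {"x":0.014,"y":-0.033},
    {"x":0.014,"y":-0.033},
  ],
  claw=0.55,
)

```text
invalid input
```

>>> jog_arm(
  series=[
    {"x":0.014,"y":-0.033},
    {"x":0.014,"y":-0.033},
    {"x":0.014,"y":-0.033},
    {"x":0.014,"y":-0.033},
    {"x":0.014,"y":-0.033},
    {"x":0.014,"y":-0.033},
    {"x":0.014,"y":-0.033},
    {"x":0.014,"y":-0.033},
    {"x":0.014,"y":-0.033},
    {"x":0.014,"y":-0.033},
    {"x":0.014,"y":-0.033},
    {"x":0.014,"y":-0.033},
  ],
)

```text
invalid input
```

```bash
python3 -c "
from go import *
go([.555,.0145,.13],-.205)"
```

```text
t 1.3 pos [ 0.1854 -0.5178  0.2055] rot [ 3.1416e+00 -1.0000e-04 -1.2270e+00] F [ 0.2 -0.6 -0.4] w 0.0937 q [-1.33  0.09  1.37  0.    1.68 -0.1 ]
turn(tool,deg) [ 0.000e+00 -1.000e-02 -5.856e+01] shift now-frame mm [-376.6 -527.4   75.5] after turn mm [ 253.5 -596.4   75.5]
```

>>> jog_arm(
  series=[
    {"x":0,"y":0,"z":0,"rx":0,"ry":0,"rz":-6.5},
    {"x":0,"y":0,"z":0,"rx":0,"ry":0,"rz":-6.5},
    {"x":0,"y":0,"z":0,"rx":0,"ry":0,"rz":-6.5},
    {"x":0,"y":0,"z":0,"rx":0,"ry":0,"rz":-6.5},
    {"x":0,"y":0,"z":0,"rx":0,"ry":0,"rz":-6.5},
    {"x":0,"y":0,"z":0,"rx":0,"ry":0,"rz":-6.5},
    {"x":0,"y":0,"z":0,"rx":0,"ry":0,"rz":-6.5},
    {"x":0,"y":0,"z":0,"rx":0,"ry":0,"rz":-6.5},
    {"x":0,"y":0,"z":0,"rx":0,"ry":0,"rz":-6.5},
  ],
  claw=0.55,
)

```text
time: 2.05
tool_pos: [0.1854, -0.5178, 0.2055]
ee_rot: [3.142, -0.0, -0.158]
wrist_force: [0.9, -0.1, 0.2]
width: 0.0518
```

>>> jog_arm(
  series=[
    {"x":0.014,"y":-0.033,"z":0,"rx":0,"ry":0,"rz":0},
    {"x":0.014,"y":-0.033,"z":0,"rx":0,"ry":0,"rz":0},
    {"x":0.014,"y":-0.033,"z":0,"rx":0,"ry":0,"rz":0},
    {"x":0.014,"y":-0.033,"z":0,"rx":0,"ry":0,"rz":0},
    {"x":0.014,"y":-0.033,"z":0,"rx":0,"ry":0,"rz":0},
    {"x":0.014,"y":-0.033,"z":0,"rx":0,"ry":0,"rz":0},
    {"x":0.014,"y":-0.033,"z":0,"rx":0,"ry":0,"rz":0},
    {"x":0.014,"y":-0.033,"z":0,"rx":0,"ry":0,"rz":0},
    {"x":0.014,"y":-0.033,"z":0,"rx":0,"ry":0,"rz":0},
    {"x":0.014,"y":-0.033,"z":0,"rx":0,"ry":0,"rz":0},
    {"x":0.014,"y":-0.033,"z":0,"rx":0,"ry":0,"rz":0},
    {"x":0.014,"y":-0.033,"z":0,"rx":0,"ry":0,"rz":0},
  ],
)

```text
time: 3.05
tool_pos: [0.4184, -0.1433, 0.2045]
ee_rot: [3.139, -0.004, -0.169]
wrist_force: [1.3, 0.0, -0.7]
width: 0.0518
```

```bash
python3 -c "
from go import *
go([.555,.0145,.13],-.205)"
```

```text
t 3.05 pos [ 0.4184 -0.1433  0.2045] rot [ 3.1387 -0.0037 -0.1686] F [ 1.3  0.  -0.7] w 0.0518 q [-0.46 -0.16  1.61 -0.    1.69 -0.29]
turn(tool,deg) [ 0.16 -0.21  2.09] shift now-frame mm [ 107.9 -178.7   74.3] after turn mm [ 101.6 -182.3   74.5]
```

>>> jog_arm(
  series=[
    {"x":0.016,"y":-0.03,"z":0,"rx":0,"ry":0,"rz":1},
    {"x":0.016,"y":-0.03,"z":0,"rx":0,"ry":0,"rz":1},
    {"x":0.016,"y":-0.03,"z":0,"rx":0,"ry":0,"rz":0},
    {"x":0.016,"y":-0.03,"z":0,"rx":0,"ry":0,"rz":0},
    {"x":0.016,"y":-0.03,"z":0.01,"rx":0,"ry":0,"rz":0},
    {"x":0.014,"y":-0.02,"z":0.02,"rx":0,"ry":0,"rz":0},
    {"x":0.004,"y":-0.004,"z":0.02,"rx":0,"ry":0,"rz":0},
    {"x":0,"y":0,"z":0.01,"rx":0,"ry":0,"rz":0},
    {"x":0,"y":0,"z":0,"rx":0,"ry":0,"rz":0},
    {"x":0,"y":0,"z":0,"rx":0,"ry":0,"rz":0},
  ],
)

```text
time: 3.88
tool_pos: [0.5572, 0.0253, 0.1449]
ee_rot: [3.141, -0.012, -0.193]
wrist_force: [-0.2, 0.2, -0.4]
width: 0.0516
```

```bash
python3 -c "
from go import *
import pickle
go([.555,.0145,.13],-.205)
t=snap('top');s=snap('side');pickle.dump((t,s),open('p1.pkl','wb'))
crop(t,255,150,100,100,6,'t1');crop(s,250,150,100,110,6,'s1')
print(proj(t,robot.get_obs()['tool_pos']),proj(s,robot.get_obs()['tool_pos']))"
```

```text
t 3.88 pos [0.5572 0.0253 0.1449] rot [ 3.1405 -0.0117 -0.1929] F [-0.2  0.2 -0.4] w 0.0516 q [-0.05  0.12  1.46 -0.    1.55  0.14]
turn(tool,deg) [ 0.06 -0.67  0.69] shift now-frame mm [-0.3 11.  14.9] after turn mm [ 0.1 11.  14.9]
[[287.56330152 211.81951407]] [[301.32919295 206.6310405 ]]
```

```bash
python3 -c "
from go import *
go([.5548,.013,.037],-.21)"
```

```text
t 3.98 pos [0.5575 0.0248 0.1458] rot [ 3.1407 -0.0134 -0.1939] F [-0.5  0.7  0.7] w 0.0512 q [-0.06  0.11  1.46 -0.    1.55  0.14]
turn(tool,deg) [ 0.04 -0.77  0.92] shift now-frame mm [ -1.8  12.  108.8] after turn mm [ -0.2  12.1 108.8]
```

>>> jog_arm(
  series=[
    {"x":0,"y":0.006,"z":0.01,"rx":0,"ry":-0.8,"rz":0.9},
    {"x":0,"y":0.006,"z":0.02,"rx":0,"ry":0,"rz":0},
    {"x":0,"y":0,"z":0.02,"rx":0,"ry":0,"rz":0},
    {"x":0,"y":0,"z":0.01,"rx":0,"ry":0,"rz":0},
    {"x":0,"y":0,"z":0,"rx":0,"ry":0,"rz":0},
  ],
)

```text
time: 4.4
tool_pos: [0.5578, 0.0071, 0.0902]
ee_rot: [3.141, -0.011, -0.219]
wrist_force: [-1.1, -0.4, -0.6]
width: 0.0512
```

```bash
python3 -c "
from go import *
go([.5548,.013,.037],-.21)"
```

```text
t 4.4 pos [0.5578 0.0071 0.0902] rot [ 3.1413 -0.0111 -0.2189] F [-1.1 -0.4 -0.6] w 0.0512 q [-0.09  0.15  1.54 -0.    1.45  0.13]
turn(tool,deg) [ 0.02 -0.64 -0.51] shift now-frame mm [-4.8 -5.1 53.2] after turn mm [-4.1 -5.2 53.2]
```

>>> jog_arm(
  series=[
    {"x":-0.002,"y":-0.003,"z":0.01,"rx":0,"ry":-0.6,"rz":-0.3},
    {"x":-0.001,"y":-0.002,"z":0.01,"rx":0,"ry":-0.3,"rz":0},
    {"x":0,"y":0,"z":0.006,"rx":0,"ry":0,"rz":0},
    {"x":0,"y":0,"z":0,"rx":0,"ry":0,"rz":0},
    {"x":0,"y":0,"z":0,"rx":0,"ry":0,"rz":0},
  ],
)

```text
time: 4.82
tool_pos: [0.5571, 0.0118, 0.0643]
ee_rot: [-3.141, 0.003, -0.216]
wrist_force: [0.3, 0.2, -0.6]
width: 0.0519
```

```bash
python3 -c "
from go import *
go([.5548,.013,.037],-.21)"
```

```text
t 4.82 pos [0.5571 0.0118 0.0643] rot [-3.1415e+00  2.8000e-03 -2.1560e-01] F [ 0.3  0.2 -0.6] w 0.0519 q [-0.08  0.18  1.56  0.    1.41  0.13]
turn(tool,deg) [-0.01  0.16 -0.32] shift now-frame mm [-2.5 -0.7 27.3] after turn mm [-2.5 -0.7 27.3]
```

>>> jog_arm(
  series=[
    {"x":-0.002,"y":-0.001,"z":0.01,"rx":0,"ry":0,"rz":0},
    {"x":-0.001,"y":0,"z":0.01,"rx":0,"ry":0,"rz":0},
    {"x":0,"y":0,"z":0.006,"rx":0,"ry":0,"rz":0},
    {"x":0,"y":0,"z":0,"rx":0,"ry":0,"rz":0},
    {"x":0,"y":0,"z":0,"rx":0,"ry":0,"rz":0},
  ],
)

```text
time: 5.23
tool_pos: [0.5547, 0.0141, 0.0365]
ee_rot: [-3.141, 0.001, -0.215]
wrist_force: [0.8, 0.5, 0.5]
width: 0.0517
```

>>> jog_arm(
  series=[
    {"x":0,"y":0,"z":0,"rx":0,"ry":0,"rz":0},
    {"x":0,"y":0,"z":0,"rx":0,"ry":0,"rz":0},
    {"x":0,"y":0,"z":0,"rx":0,"ry":0,"rz":0},
    {"x":0,"y":0,"z":0,"rx":0,"ry":0,"rz":0},
    {"x":0,"y":0,"z":0,"rx":0,"ry":0,"rz":0},
  ],
  claw=0.1,
)

```text
time: 5.65
tool_pos: [0.5548, 0.0141, 0.037]
ee_rot: [-3.141, 0.001, -0.215]
wrist_force: [-1.1, 0.0, -0.4]
width: 0.0258
```

```bash
python3 -c "
from go import *
go([.5548,.013,.06],.1225)
import pickle
s=snap('side');t=snap('top');pickle.dump((t,s),open('p2.pkl','wb'))
crop(s,260,150,100,110,6,'s2')"
```

```text
t 5.65 pos [0.5548 0.0141 0.037 ] rot [-3.1411e+00  8.0000e-04 -2.1450e-01] F [-1.1  0.  -0.4] w 0.0258 q [-0.08  0.19  1.59  0.    1.36  0.14]
turn(tool,deg) [ -0.03   0.04 -19.31] shift now-frame mm [  0.2   1.1 -23. ] after turn mm [ -0.2   1.1 -23. ]
```

>>> jog_arm(
  series=[
    {"x":0,"y":0,"z":-0.01,"rx":0,"ry":0,"rz":0},
    {"x":0,"y":0,"z":-0.01,"rx":0,"ry":0,"rz":0},
    {"x":0,"y":0,"z":-0.01,"rx":0,"ry":0,"rz":-3},
    {"x":0,"y":0,"z":0,"rx":0,"ry":0,"rz":-4},
    {"x":0,"y":0,"z":0,"rx":0,"ry":0,"rz":-4},
    {"x":0,"y":0,"z":0,"rx":0,"ry":0,"rz":-4},
    {"x":0,"y":0,"z":0,"rx":0,"ry":0,"rz":-3},
    {"x":0,"y":0,"z":0,"rx":0,"ry":0,"rz":-1},
    {"x":0,"y":0,"z":0,"rx":0,"ry":0,"rz":0},
    {"x":0,"y":0,"z":0,"rx":0,"ry":0,"rz":0},
  ],
)

```text
time: 6.58
tool_pos: [0.5503, 0.0141, 0.0662]
ee_rot: [-3.139, 0.012, 0.131]
wrist_force: [0.2, -0.1, -5.3]
width: 0.026
```

```bash
python3 -c "
from go import *
go([.5503,-.0804,.067],.1225)"
```

```text
t 6.58 pos [0.5503 0.0141 0.0662] rot [-3.1391  0.0124  0.1314] F [ 0.2 -0.1 -5.3] w 0.026 q [-0.08  0.17  1.56 -0.    1.42 -0.21]
turn(tool,deg) [-0.14  0.71  0.51] shift now-frame mm [-12.4  93.7  -0.9] after turn mm [-11.5  93.8  -0.8]
```

>>> jog_arm(
  series=[
    {"x":-0.001,"y":0.008,"z":0,"rx":0,"ry":0.4,"rz":0.3},
    {"x":-0.002,"y":0.015,"z":0,"rx":0,"ry":0.3,"rz":0.2},
    {"x":-0.002,"y":0.016,"z":0,"rx":0,"ry":0,"rz":0},
    {"x":-0.002,"y":0.016,"z":0,"rx":0,"ry":0,"rz":0},
    {"x":-0.002,"y":0.015,"z":0,"rx":0,"ry":0,"rz":0},
    {"x":-0.002,"y":0.01,"z":0,"rx":0,"ry":0,"rz":0},
    {"x":0,"y":0.005,"z":0,"rx":0,"ry":0,"rz":0},
    {"x":0,"y":0.002,"z":0,"rx":0,"ry":0,"rz":0},
    {"x":0,"y":0,"z":0,"rx":0,"ry":0,"rz":0},
  ],
)

```text
time: 7.33
tool_pos: [0.5484, -0.0801, 0.0653]
ee_rot: [-3.14, 0.001, 0.116]
wrist_force: [0.9, -0.0, -5.3]
width: 0.026
```

```bash
python3 -c "
from go import *
go([.5503,-.0804,.050],.1225)
import pickle
s=snap('side');t=snap('top');pickle.dump((t,s),open('p3.pkl','wb'))
crop(s,270,140,110,110,6,'s3');crop(t,280,150,130,100,6,'t3')"
```

```text
t 7.33 pos [ 0.5484 -0.0801  0.0653] rot [-3.1401e+00  7.0000e-04  1.1630e-01] F [ 0.9 -0.  -5.3] w 0.026 q [-0.25  0.17  1.56  0.    1.41 -0.36]
turn(tool,deg) [-0.08  0.04 -0.35] shift now-frame mm [ 1.9  0.5 15.3] after turn mm [ 1.8  0.5 15.3]
```

```bash
cat >> fit.py <<'E'
def draws(s,items,x,y,w,h,k,name):
    im=cv2.resize((255*(s["img"][y:y+h,x:x+w,::-1]/255.)**.6).astype(np.uint8),None,fx=k,fy=k,interpolation=cv2.INTER_CUBIC)
    for p,segs,col in items:
      for A,B in segs:
        q=(proj(s,T(p,[A,B]))+0.5-[x,y])*k
        cv2.line(im,*[tuple(int(round(v*8)) for v in a) for a in q],col,1,cv2.LINE_AA,3)
    cv2.imwrite(f"pics/{name}.png",im)
E
python3 - <<'E'
from fit import *
t,s=pickle.load(open('p3.pkl','rb'))
o=robot.get_obs();q=o["tool_pos"]
pc=(q[0],q[1],o["ee_rot"][2],q[2]-.037)
L0=[(.0,-.04,.026),(0,.04,.026)]
draws(s,[(pc,carr,(0,255,0)),((.5656,-.2045,.1225),rail+walls,(0,0,255))],270,160,110,80,7,"o3")
E
```

>>> jog_arm(
  series=[
    {"x":0.001,"y":0,"z":0.006,"rx":0,"ry":0,"rz":-0.3},
    {"x":0.001,"y":0,"z":0.006,"rx":0,"ry":0,"rz":0},
    {"x":0,"y":0,"z":0.003,"rx":0,"ry":0,"rz":0},
    {"x":0,"y":0,"z":0,"rx":0,"ry":0,"rz":0},
    {"x":0,"y":0,"z":0,"rx":0,"ry":0,"rz":0},
  ],
)

```text
time: 7.85
tool_pos: [0.5505, -0.0759, 0.0481]
ee_rot: [-3.138, 0.001, 0.127]
wrist_force: [1.2, 0.2, -4.7]
width: 0.0257
```

```bash
cat > bayrel.py <<'E'
from go import *
B=np.array([.5656,-.2045]);yaw=.1225
def rel():
    o=robot.get_obs();d=o["tool_pos"][:2]-B;c,s=np.cos(yaw),np.sin(yaw)
    print("bay x,y mm",round(1e3*(c*d[0]+s*d[1]),1),round(1e3*(-s*d[0]+c*d[1]),1),"z",round(o["tool_pos"][2]*1e3,1),"dyaw",round(o["ee_rot"][2]-yaw,4),"rp",np.round(o["ee_rot"][:2],3),"F",np.round(o["wrist_force"],1),"M",np.round(o["wrist_torque"],2),"w",round(o["width"],4),"t",o["time"])
if __name__=="__main__": rel()
E
python3 bayrel.py
```

```text
bay x,y mm 0.7 129.4 z 48.1 dyaw 0.0044 rp [-3.138e+00  1.000e-03] F [ 1.2  0.2 -4.7] M [-0.03 -0.06 -0.06] w 0.0257 t 7.85
```

>>> jog_arm(
  series=[
    {"x":0,"y":0.006,"z":0,"rx":0,"ry":0,"rz":0},
    {"x":0,"y":0.006,"z":0,"rx":0,"ry":0,"rz":0},
    {"x":0,"y":0.006,"z":0,"rx":0,"ry":0,"rz":0},
    {"x":0,"y":0.005,"z":0,"rx":0,"ry":0,"rz":0},
    {"x":0,"y":0.003,"z":0,"rx":0,"ry":0,"rz":0},
    {"x":0,"y":0,"z":0,"rx":0,"ry":0,"rz":0},
  ],
)

```text
time: 8.35
tool_pos: [0.5544, -0.1048, 0.0482]
ee_rot: [-3.139, 0.001, 0.127]
wrist_force: [-0.7, -0.3, -4.8]
width: 0.0256
```

```bash
python3 bayrel.py
```

```text
bay x,y mm 1.1 100.3 z 48.2 dyaw 0.0049 rp [-3.139e+00  1.000e-03] F [-0.7 -0.3 -4.8] M [-0.05 -0.05 -0.  ] w 0.0256 t 8.35
```

>>> jog_arm(
  series=[
    {"x":-0.0005,"y":0.005,"z":0,"rx":0,"ry":0,"rz":0},
    {"x":-0.0005,"y":0.005,"z":0,"rx":0,"ry":0,"rz":0},
    {"x":0,"y":0.005,"z":0,"rx":0,"ry":0,"rz":0},
    {"x":0,"y":0.004,"z":0,"rx":0,"ry":0,"rz":0},
    {"x":0,"y":0,"z":0,"rx":0,"ry":0,"rz":0},
  ],
)

```text
time: 8.77
tool_pos: [0.5562, -0.1265, 0.0485]
ee_rot: [-3.14, 0.0, 0.126]
wrist_force: [0.3, -0.2, -5.7]
width: 0.026
```

```bash
python3 bayrel.py
```

```text
bay x,y mm 0.2 78.6 z 48.5 dyaw 0.0039 rp [-3.14  0.  ] F [ 0.3 -0.2 -5.7] M [-0.07 -0.02 -0.01] w 0.026 t 8.7667
```

>>> jog_arm(
  series=[
    {"x":0,"y":0.005,"z":0,"rx":0,"ry":0,"rz":0},
    {"x":0,"y":0.006,"z":0,"rx":0,"ry":0,"rz":0},
    {"x":0,"y":0.006,"z":0,"rx":0,"ry":0,"rz":0},
    {"x":0,"y":0.005,"z":0,"rx":0,"ry":0,"rz":0},
    {"x":0,"y":0.003,"z":0,"rx":0,"ry":0,"rz":0},
    {"x":0,"y":0,"z":0,"rx":0,"ry":0,"rz":0},
  ],
)

```text
time: 9.27
tool_pos: [0.5601, -0.1537, 0.0488]
ee_rot: [-3.139, -0.0, 0.127]
wrist_force: [-0.7, -0.4, -5.5]
width: 0.026
```

```bash
python3 bayrel.py
```

```text
bay x,y mm 0.7 51.1 z 48.8 dyaw 0.0042 rp [-3.139 -0.   ] F [-0.7 -0.4 -5.5] M [-0.03 -0.07  0.04] w 0.026 t 9.2667
```

>>> jog_arm(
  series=[
    {"x":-0.0003,"y":0.005,"z":0.0005,"rx":0,"ry":0,"rz":0},
    {"x":0,"y":0.006,"z":0,"rx":0,"ry":0,"rz":0},
    {"x":0,"y":0.006,"z":0,"rx":0,"ry":0,"rz":0},
    {"x":0,"y":0.006,"z":0,"rx":0,"ry":0,"rz":0},
    {"x":0,"y":0.006,"z":0,"rx":0,"ry":0,"rz":0},
    {"x":0,"y":0.005,"z":0,"rx":0,"ry":0,"rz":0},
    {"x":0,"y":0.003,"z":0,"rx":0,"ry":0,"rz":0},
    {"x":0,"y":0,"z":0,"rx":0,"ry":0,"rz":0},
  ],
)

```text
time: 9.93
tool_pos: [0.5655, -0.1935, 0.0493]
ee_rot: [-3.137, -0.002, 0.127]
wrist_force: [-0.2, 2.2, -3.6]
width: 0.0257
```

```bash
python3 bayrel.py
```

```text
bay x,y mm 1.2 10.9 z 49.3 dyaw 0.0041 rp [-3.137e+00 -2.000e-03] F [-0.2  2.2 -3.6] M [0.26 0.09 0.02] w 0.0257 t 9.9333
```

>>> jog_arm(
  series=[
    {"x":-0.0005,"y":0.005,"z":0.0007,"rx":0,"ry":0,"rz":0},
    {"x":-0.0003,"y":0.005,"z":0,"rx":0,"ry":0,"rz":0},
    {"x":0,"y":0.005,"z":0,"rx":0,"ry":0,"rz":0},
    {"x":0,"y":0.005,"z":0,"rx":0,"ry":0,"rz":0},
    {"x":0,"y":0.003,"z":0,"rx":0,"ry":0,"rz":0},
    {"x":0,"y":0,"z":0,"rx":0,"ry":0,"rz":0},
  ],
)

```text
time: 10.43
tool_pos: [0.5681, -0.2176, 0.0493]
ee_rot: [-3.135, -0.003, 0.127]
wrist_force: [-0.5, 2.2, -1.8]
width: 0.0255
```

```bash
python3 bayrel.py
```

```text
bay x,y mm 0.9 -13.3 z 49.3 dyaw 0.0046 rp [-3.135e+00 -3.000e-03] F [-0.5  2.2 -1.8] M [ 0.43  0.11 -0.04] w 0.0255 t 10.4333
```

>>> jog_arm(
  series=[
    {"x":0,"y":0.004,"z":0,"rx":0,"ry":0,"rz":0},
    {"x":0,"y":0.003,"z":0,"rx":0,"ry":0,"rz":0},
    {"x":0,"y":0.002,"z":0,"rx":0,"ry":0,"rz":0},
    {"x":0,"y":0,"z":0,"rx":0,"ry":0,"rz":0},
  ],
)

```text
time: 10.77
tool_pos: [0.5693, -0.2272, 0.0492]
ee_rot: [-3.134, -0.003, 0.127]
wrist_force: [-0.0, 1.4, -2.7]
width: 0.0255
```

```bash
python3 bayrel.py
```

```text
bay x,y mm 0.9 -23.0 z 49.2 dyaw 0.0047 rp [-3.134e+00 -3.000e-03] F [-0.   1.4 -2.7] M [0.36 0.13 0.04] w 0.0255 t 10.7667
```

>>> jog_arm(
  series=[
    {"x":0,"y":0.003,"z":0,"rx":0,"ry":0,"rz":0},
    {"x":0,"y":0.003,"z":0,"rx":0,"ry":0,"rz":0},
    {"x":0,"y":0.003,"z":0,"rx":0,"ry":0,"rz":0},
  ],
)

```text
time: 11.02
tool_pos: [0.5696, -0.2303, 0.049]
ee_rot: [-3.122, -0.001, 0.13]
wrist_force: [-2.1, 10.3, 2.7]
width: 0.0258
```

```bash
python3 bayrel.py
```

```text
bay x,y mm 0.9 -26.1 z 49.0 dyaw 0.0073 rp [-3.122e+00 -1.000e-03] F [-2.1 10.3  2.7] M [1.77 0.3  0.08] w 0.0258 t 11.0167
```

>>> jog_arm(
  series=[
    {"x":0,"y":0,"z":0,"rx":0,"ry":0,"rz":0},
    {"x":0,"y":0,"z":0,"rx":0,"ry":0,"rz":0},
    {"x":0,"y":0,"z":0,"rx":0,"ry":0,"rz":0},
  ],
)

```text
time: 11.27
tool_pos: [0.5696, -0.2302, 0.049]
ee_rot: [-3.122, -0.001, 0.131]
wrist_force: [0.0, 3.0, -1.9]
width: 0.0261
```

>>> jog_arm(
  series=[
    {"x":0,"y":0,"z":0,"rx":0,"ry":0,"rz":0},
    {"x":0,"y":0,"z":0,"rx":0,"ry":0,"rz":0},
    {"x":0,"y":0,"z":0,"rx":0,"ry":0,"rz":0},
    {"x":0,"y":0,"z":-0.02,"rx":0,"ry":0,"rz":0},
    {"x":0,"y":0,"z":-0.025,"rx":0,"ry":0,"rz":0},
    {"x":0,"y":0,"z":-0.025,"rx":0,"ry":0,"rz":0},
    {"x":0,"y":0,"z":-0.025,"rx":0,"ry":0,"rz":0},
    {"x":0,"y":0,"z":0,"rx":0,"ry":0,"rz":0},
  ],
  claw=0.5,
)

```text
time: 11.93
tool_pos: [0.5716, -0.2382, 0.1509]
ee_rot: [-3.136, -0.007, 0.128]
wrist_force: [-0.1, -0.3, 0.9]
width: 0.0469
```

```bash
python3 bayrel.py; python3 - <<'E'
from fit import *
s=snap('side');t=snap('top');pickle.dump((t,s),open('p4.pkl','wb'))
bp=(.5656,-.2045,.1225); c=T(bp,mm(0,-25,10))[0]
draws(s,[((c[0],c[1],.1225,.01),carr,(0,255,0))],280,140,110,80,7,"o4")
E
```

```text
bay x,y mm 1.8 -34.2 z 150.9 dyaw 0.0057 rp [-3.136 -0.007] F [-0.1 -0.3  0.9] M [-0.05 -0.1  -0.05] w 0.0469 t 11.9333
```

```bash
python3 -c "
from go import *
go([.6311,-.2224,.048],.127)"
```

```text
t 12.03 pos [ 0.5696 -0.237   0.1457] rot [-3.1309e+00 -7.0000e-04  1.2830e-01] F [-0.4  0.4  0.3] w 0.0472 q [-0.49  0.26  1.29  0.01  1.6  -0.62]
turn(tool,deg) [-0.61 -0.04  0.07] shift now-frame mm [62.8 -5.6 97.8] after turn mm [62.9 -6.7 97.7]
```

>>> jog_arm(
  series=[
    {"x":0.01,"y":-0.001,"z":0,"rx":-0.6,"ry":0,"rz":0},
    {"x":0.015,"y":-0.002,"z":0,"rx":0,"ry":0,"rz":0},
    {"x":0.015,"y":-0.002,"z":0,"rx":0,"ry":0,"rz":0},
    {"x":0.012,"y":-0.001,"z":0.01,"rx":0,"ry":0,"rz":0},
    {"x":0.006,"y":0,"z":0.015,"rx":0,"ry":0,"rz":0},
    {"x":0.001,"y":0,"z":0.01,"rx":0,"ry":0,"rz":0},
    {"x":0,"y":0,"z":0,"rx":0,"ry":0,"rz":0},
    {"x":0,"y":0,"z":0,"rx":0,"ry":0,"rz":0},
  ],
  claw=0.42,
)

```text
time: 12.7
tool_pos: [0.6275, -0.2199, 0.0945]
ee_rot: [-3.136, 0.014, 0.128]
wrist_force: [0.5, -0.4, 0.1]
width: 0.0398
```

```bash
python3 -c "
from go import *
go([.6311,-.2224,.048],.127)"
```

```text
t 12.7 pos [ 0.6275 -0.2199  0.0945] rot [-3.1355  0.0144  0.1277] F [ 0.5 -0.4  0.1] w 0.0398 q [-0.42  0.4   1.22 -0.    1.54 -0.55]
turn(tool,deg) [-0.35  0.82  0.04] shift now-frame mm [ 3.9  3.3 46.5] after turn mm [ 3.2  3.  46.5]
```

>>> jog_arm(
  series=[
    {"x":0.002,"y":0.002,"z":0.006,"rx":-0.3,"ry":0.8,"rz":0},
    {"x":0.001,"y":0.001,"z":0.008,"rx":0,"ry":0,"rz":0},
    {"x":0,"y":0,"z":0,"rx":0,"ry":0,"rz":0},
    {"x":0,"y":0,"z":0,"rx":0,"ry":0,"rz":0},
  ],
)

```text
time: 13.03
tool_pos: [0.6294, -0.2224, 0.0785]
ee_rot: [-3.14, 0.003, 0.127]
wrist_force: [-0.0, 0.5, 0.4]
width: 0.0394
```

```bash
python3 -c "
from go import *
go([.6311,-.2224,.048],.127)
from fit import *
s=snap('side')
crop(s,290,140,80,60,8,'s5')"
```

```text
t 13.03 pos [ 0.6294 -0.2224  0.0785] rot [-3.1398  0.0033  0.127 ] F [-0.   0.5  0.4] w 0.0394 q [-0.42  0.4   1.24 -0.    1.5  -0.55]
turn(tool,deg) [-0.11  0.19 -0.  ] shift now-frame mm [ 1.8  0.3 30.5] after turn mm [ 1.7  0.2 30.5]
```

>>> jog_arm(
  series=[
    {"x":0.001,"y":0,"z":0.008,"rx":0,"ry":0,"rz":0},
    {"x":0.0005,"y":0,"z":0.01,"rx":0,"ry":0,"rz":0},
    {"x":0,"y":0,"z":0.007,"rx":0,"ry":0,"rz":0},
    {"x":0,"y":0,"z":0,"rx":0,"ry":0,"rz":0},
    {"x":0,"y":0,"z":0,"rx":0,"ry":0,"rz":0},
  ],
)

```text
time: 13.5
tool_pos: [0.6313, -0.2227, 0.0527]
ee_rot: [-3.141, 0.001, 0.126]
wrist_force: [0.7, 0.3, 0.1]
width: 0.0393
```

```bash
python3 -c "
from go import *
go([.6311,-.2224,.048],.127)"
```

```text
t 13.5 pos [ 0.6313 -0.2227  0.0527] rot [-3.1411e+00  1.4000e-03  1.2640e-01] F [0.7 0.3 0.1] w 0.0393 q [-0.42  0.42  1.27 -0.    1.45 -0.55]
turn(tool,deg) [-0.03  0.08 -0.03] shift now-frame mm [-0.2 -0.3  4.7] after turn mm [-0.2 -0.3  4.7]
```

>>> jog_arm(
  series=[
    {"x":0,"y":0,"z":0.002,"rx":0,"ry":0,"rz":0},
    {"x":0,"y":0,"z":0,"rx":0,"ry":0,"rz":0},
    {"x":0,"y":0,"z":0,"rx":0,"ry":0,"rz":0},
    {"x":0,"y":0,"z":0,"rx":0,"ry":0,"rz":0},
    {"x":0,"y":0,"z":0,"rx":0,"ry":0,"rz":0},
  ],
  claw=0,
)

```text
time: 13.92
tool_pos: [0.6313, -0.2226, 0.0503]
ee_rot: [-3.141, 0.002, 0.126]
wrist_force: [-0.1, 0.1, -1.3]
width: 0.0142
```

>>> jog_arm(
  series=[
    {"x":0,"y":0,"z":0,"rx":0,"ry":0,"rz":3},
    {"x":0,"y":0,"z":0,"rx":0,"ry":0,"rz":4},
    {"x":0,"y":0,"z":0,"rx":0,"ry":0,"rz":4},
    {"x":0,"y":0,"z":0,"rx":0,"ry":0,"rz":4},
  ],
)

```text
time: 14.25
tool_pos: [0.631, -0.2235, 0.0503]
ee_rot: [3.14, 0.002, -0.146]
wrist_force: [-0.3, 0.8, -0.9]
width: 0.0136
```

```bash
python3 bayrel.py
```

```text
bay x,y mm 62.6 -26.8 z 50.3 dyaw -0.2682 rp [3.14e+00 2.00e-03] F [-0.3  0.8 -0.9] M [ 0.05 -0.06  0.05] w 0.0136 t 14.25
```

>>> jog_arm(
  series=[
    {"x":0,"y":0,"z":0,"rx":0,"ry":0,"rz":5},
    {"x":0,"y":0,"z":0,"rx":0,"ry":0,"rz":5},
    {"x":0,"y":0,"z":0,"rx":0,"ry":0,"rz":5},
    {"x":0,"y":0,"z":0,"rx":0,"ry":0,"rz":5},
    {"x":0,"y":0,"z":0,"rx":0,"ry":0,"rz":5},
    {"x":0,"y":0,"z":0,"rx":0,"ry":0,"rz":5},
    {"x":0,"y":0,"z":0,"rx":0,"ry":0,"rz":5},
    {"x":0,"y":0,"z":0,"rx":0,"ry":0,"rz":4},
    {"x":0,"y":0,"z":0,"rx":0,"ry":0,"rz":0},
  ],
)

```text
time: 15.0
tool_pos: [0.6314, -0.2232, 0.0504]
ee_rot: [3.14, -0.0, -0.86]
wrist_force: [0.2, -0.1, -1.3]
width: 0.0137
```

```bash
python3 bayrel.py
```

```text
bay x,y mm 63.0 -26.6 z 50.4 dyaw -0.9824 rp [ 3.14 -0.  ] F [ 0.2 -0.1 -1.3] M [ 0.06 -0.11  0.02] w 0.0137 t 15.0
```

>>> jog_arm(
  series=[
    {"x":0,"y":0,"z":0,"rx":0,"ry":0,"rz":4},
    {"x":0,"y":0,"z":0,"rx":0,"ry":0,"rz":5},
    {"x":0,"y":0,"z":0,"rx":0,"ry":0,"rz":5},
    {"x":0,"y":0,"z":0,"rx":0,"ry":0,"rz":4},
    {"x":0,"y":0,"z":0,"rx":0,"ry":0,"rz":3},
    {"x":0,"y":0,"z":0,"rx":0,"ry":0,"rz":2},
    {"x":0,"y":0,"z":0,"rx":0,"ry":0,"rz":2},
  ],
)

```text
time: 15.58
tool_pos: [0.6315, -0.222, 0.0504]
ee_rot: [3.141, 0.001, -1.299]
wrist_force: [-0.5, 0.3, -1.6]
width: 0.0134
```

```bash
python3 bayrel.py
```

```text
bay x,y mm 63.3 -25.4 z 50.4 dyaw -1.4219 rp [3.141e+00 1.000e-03] F [-0.5  0.3 -1.6] M [ 0.05 -0.05  0.4 ] w 0.0134 t 15.5833
```

>>> jog_arm(
  series=[
    {"x":0,"y":0,"z":0,"rx":0,"ry":0,"rz":0},
    {"x":0,"y":0,"z":0,"rx":0,"ry":0,"rz":0},
    {"x":0,"y":0,"z":0,"rx":0,"ry":0,"rz":0},
  ],
)

```text
time: 15.83
tool_pos: [0.6315, -0.222, 0.0504]
ee_rot: [3.141, 0.0, -1.293]
wrist_force: [-0.3, -1.1, -0.5]
width: 0.0135
```

>>> jog_arm(
  series=[
    {"x":0,"y":0,"z":0,"rx":0,"ry":0,"rz":0},
    {"x":0,"y":0,"z":0,"rx":0,"ry":0,"rz":0},
    {"x":0,"y":0,"z":0,"rx":0,"ry":0,"rz":0},
    {"x":0,"y":0,"z":-0.02,"rx":0,"ry":0,"rz":0},
    {"x":0,"y":0,"z":-0.025,"rx":0,"ry":0,"rz":0},
    {"x":0,"y":0,"z":-0.025,"rx":0,"ry":0,"rz":0},
    {"x":0,"y":0,"z":-0.025,"rx":0,"ry":0,"rz":0},
    {"x":0,"y":0,"z":-0.02,"rx":0,"ry":0,"rz":0},
    {"x":0,"y":0,"z":0,"rx":0,"ry":0,"rz":0},
  ],
  claw=0.4,
)

```text
time: 16.58
tool_pos: [0.6304, -0.222, 0.1681]
ee_rot: [3.137, 0.003, -1.292]
wrist_force: [-0.2, 0.0, 0.1]
width: 0.0375
```

```bash
python3 bayrel.py; python3 - <<'E'
from fit import *
s=snap('side');t=snap('top');pickle.dump((t,s),open('p5.pkl','wb'))
crop(s,270,120,115,110,6,"s6")
E
```

```text
bay x,y mm 62.1 -25.3 z 168.1 dyaw -1.4142 rp [3.137e+00 3.000e-03] F [-0.2  0.   0.1] M [-0.01 -0.04 -0.03] w 0.0375 t 16.5833
```

>>> jog_arm(
  series=[
    {"x":0,"y":0,"z":0,"rx":0,"ry":0,"rz":4},
    {"x":0,"y":0,"z":0,"rx":0,"ry":0,"rz":4},
    {"x":-0.015,"y":0.01,"z":0,"rx":0,"ry":0,"rz":1},
    {"x":-0.028,"y":0.019,"z":0,"rx":0,"ry":0,"rz":0},
    {"x":-0.028,"y":0.019,"z":0,"rx":0,"ry":0,"rz":0},
    {"x":-0.028,"y":0.019,"z":0,"rx":0,"ry":0,"rz":0},
    {"x":-0.028,"y":0.019,"z":0,"rx":0,"ry":0,"rz":0},
    {"x":-0.028,"y":0.019,"z":0,"rx":0,"ry":0,"rz":0},
    {"x":-0.028,"y":0.019,"z":0,"rx":0,"ry":0,"rz":0},
    {"x":-0.028,"y":0.019,"z":0,"rx":0,"ry":0,"rz":0},
    {"x":-0.02,"y":0.014,"z":0,"rx":0,"ry":0,"rz":0},
    {"x":-0.005,"y":0.005,"z":0,"rx":0,"ry":0,"rz":0},
  ],
  claw=0,
)

```text
time: 17.68
tool_pos: [0.4183, 0.0049, 0.1367]
ee_rot: [3.083, 0.027, -1.464]
wrist_force: [0.6, 0.0, -0.1]
width: 0.0004
```

```bash
python3 bayrel.py; python3 - <<'E'
from fit import *
s=snap('side');t=snap('top')
crop(s,270,150,110,130,5,"s7"); crop(t,255,160,110,100,6,"t7")
a=atz(t,[(272.5,242.5)],.085)
E
```

```text
bay x,y mm -120.6 225.8 z 136.7 dyaw -1.5861 rp [3.083 0.027] F [ 0.6  0.  -0.1] M [-0.02 -0.06 -0.01] w 0.0004 t 17.6833
```

```bash
python3 -c "
from go import *
go([.4283,.0104,.055],.1225-np.pi/2)"
```

```text
t 17.78 pos [0.4198 0.0033 0.137 ] rot [ 3.0837  0.0254 -1.4642] F [ 1.4 -1.2  0.2] w 0.0001 q [-0.14 -0.14  1.73  0.01  1.61  1.33]
turn(tool,deg) [ 3.3   1.48 -0.87] shift now-frame mm [ -4.1 -13.9  81.5] after turn mm [-6.  -9.3 82. ]
```

>>> jog_arm(
  series=[
    {"x":-0.002,"y":0,"z":0.01,"rx":2,"ry":1,"rz":-0.5},
    {"x":-0.002,"y":0,"z":0.015,"rx":1.3,"ry":0.5,"rz":-0.4},
    {"x":0,"y":0,"z":0.015,"rx":0,"ry":0,"rz":0},
    {"x":0,"y":0,"z":0.015,"rx":0,"ry":0,"rz":0},
    {"x":0,"y":0,"z":0.01,"rx":0,"ry":0,"rz":0},
    {"x":0,"y":0,"z":0.005,"rx":0,"ry":0,"rz":0},
    {"x":0,"y":0,"z":0,"rx":0,"ry":0,"rz":0},
    {"x":0,"y":0,"z":0,"rx":0,"ry":0,"rz":0},
  ],
)

```text
time: 18.45
tool_pos: [0.4237, -0.0005, 0.0592]
ee_rot: [3.141, -0.006, -1.455]
wrist_force: [-0.1, 0.5, 0.2]
width: 0.0004
```

```bash
python3 bayrel.py; python3 - <<'E'
import numpy as np
for th in [1.43,1.2,1.0,.8,.6,.4,.2,.1,0,-.03]:
    c,s=np.cos(th),np.sin(th);h=9*s+12.5*c
    print(th,round(-82+140*c-(5+h)*s),round(85+140*s+(5+h)*c))
E
```

```text
bay x,y mm -115.9 219.8 z 59.2 dyaw -1.577 rp [ 3.141 -0.006] F [-0.1  0.5  0.2] M [ 0.02  0.02 -0.06] w 0.0004 t 18.45
1.43 -78 226
1.2 -48 222
1.0 -23 213
0.8 1 199
0.6 22 181
0.4 39 158
0.2 51 131
0.1 55 117
0 58 102
-0.03 58 98
```

>>> jog_arm(
  series=[
    {"x":0,"y":-0.01,"z":0,"rx":0,"ry":0,"rz":0},
    {"x":0,"y":-0.013,"z":0,"rx":0,"ry":0,"rz":0},
    {"x":0,"y":-0.013,"z":0,"rx":0,"ry":0,"rz":0},
    {"x":0,"y":-0.015,"z":0,"rx":0,"ry":0,"rz":0},
    {"x":0,"y":-0.015,"z":0,"rx":0,"ry":0,"rz":0},
    {"x":0.004,"y":-0.013,"z":0,"rx":0,"ry":0,"rz":0},
    {"x":0.005,"y":-0.012,"z":0,"rx":0,"ry":0,"rz":0},
    {"x":0.006,"y":-0.01,"z":0,"rx":0,"ry":0,"rz":0},
    {"x":0.004,"y":-0.005,"z":0,"rx":0,"ry":0,"rz":0},
    {"x":0,"y":0,"z":0,"rx":0,"ry":0,"rz":0},
  ],
)

```text
time: 19.28
tool_pos: [0.5421, -0.0128, 0.0637]
ee_rot: [-3.137, -0.011, -1.459]
wrist_force: [0.4, 1.0, 0.7]
width: 0.001
```

```bash
python3 bayrel.py; python3 - <<'E'
from fit import *
s=snap('side')
crop(s,270,150,110,130,5,"s8")
E
```

```text
bay x,y mm 0.1 193.1 z 63.7 dyaw -1.5817 rp [-3.137 -0.011] F [0.4 1.  0.7] M [-0.01  0.03 -0.04] w 0.001 t 19.2833
```

>>> jog_arm(
  series=[
    {"x":0.006,"y":-0.009,"z":0.001,"rx":0,"ry":0,"rz":0},
    {"x":0.008,"y":-0.01,"z":0.001,"rx":0,"ry":0,"rz":0},
    {"x":0.01,"y":-0.008,"z":0,"rx":0,"ry":0,"rz":0},
    {"x":0.01,"y":-0.007,"z":0,"rx":0,"ry":0,"rz":0},
    {"x":0.01,"y":-0.006,"z":0,"rx":0,"ry":0,"rz":0},
    {"x":0.01,"y":-0.005,"z":0,"rx":0,"ry":0,"rz":0},
    {"x":0.008,"y":-0.003,"z":0,"rx":0,"ry":0,"rz":0},
    {"x":0.004,"y":-0.001,"z":0,"rx":0,"ry":0,"rz":0},
    {"x":0,"y":0,"z":0,"rx":0,"ry":0,"rz":0},
  ],
)

```text
time: 20.08
tool_pos: [0.6009, -0.079, 0.0628]
ee_rot: [-3.139, -0.01, -1.46]
wrist_force: [0.2, 1.1, 0.4]
width: 0.0005
```

```bash
python3 bayrel.py
```

```text
bay x,y mm 50.3 120.2 z 62.8 dyaw -1.5821 rp [-3.139 -0.01 ] F [0.2 1.1 0.4] M [ 0.02 -0.01  0.04] w 0.0005 t 20.0833
```

Now push through the catch, small steps.

>>> jog_arm(
  series=[
    {"x":0.005,"y":-0.001,"z":0,"rx":0,"ry":0,"rz":0},
    {"x":0.005,"y":-0.001,"z":0,"rx":0,"ry":0,"rz":0},
    {"x":0.004,"y":0,"z":0,"rx":0,"ry":0,"rz":0},
    {"x":0.004,"y":0,"z":0,"rx":0,"ry":0,"rz":0},
  ],
)

```text
time: 20.42
tool_pos: [0.6034, -0.088, 0.063]
ee_rot: [-3.14, 0.01, -1.456]
wrist_force: [-0.5, 9.5, 2.7]
width: 0.0002
```

```bash
python3 bayrel.py
```

```text
bay x,y mm 51.8 111.0 z 63.0 dyaw -1.5788 rp [-3.14  0.01] F [-0.5  9.5  2.7] M [1.72 0.25 0.07] w 0.0002 t 20.4167
```

>>> jog_arm(
  series=[
    {"x":0.005,"y":0,"z":0,"rx":0,"ry":0,"rz":0},
    {"x":0.006,"y":0,"z":0,"rx":0,"ry":0,"rz":0},
  ],
)

```text
time: 20.58
tool_pos: [0.6033, -0.0878, 0.0632]
ee_rot: [-3.141, 0.031, -1.451]
wrist_force: [-2.1, 14.3, 3.3]
width: 0.0004
```

```bash
python3 bayrel.py;  python3 - <<'E'
from fit import *
s=snap('side')
crop(s,270,150,110,100,7,"s9")
E
```

```text
bay x,y mm 51.7 111.2 z 63.2 dyaw -1.5734 rp [-3.141  0.031] F [-2.1 14.3  3.3] M [2.55 0.35 0.13] w 0.0004 t 20.5833
```

```bash
cat > door.py <<'E'
from fit import *
def dchk(s,name,ths=((0,(0,0,255)),(.06,(0,255,0))),roi=(270,170,110,60)):
    bp=(.5656,-.2045,.1225)
    it=[]
    for th,c in ths:
        H=np.array([-.082,.085]);d=np.array([np.cos(th),np.sin(th)]);n=np.array([-d[1],d[0]])
        A=H+n*.005;B=A+d*.203;A2=H-n*.005;B2=A2+d*.203
        it.append((bp,[((*A,.085),(*B,.085)),((*A2,.085),(*B2,.085)),((*B,.085),(*B,.01)),((*A,.01),(*B,.01))],c))
    draws(s,it,*roi,7,name)
E
python3 -c "
from door import *
s=snap('side');dchk(s,'d1');t=snap('top');dchk(t,'d1t',roi=(320,160,60,90))"
```

>>> jog_arm(
  series=[
    {"x":0.008,"y":0,"z":0,"rx":0,"ry":0,"rz":0},
    {"x":0.01,"y":0,"z":0,"rx":0,"ry":0,"rz":0},
  ],
)

```text
time: 20.9
tool_pos: [0.6032, -0.0876, 0.0637]
ee_rot: [3.141, 0.063, -1.442]
wrist_force: [-5.2, 24.1, 6.4]
width: 0.0006
```

```bash
python3 bayrel.py;  python3 -c "
from door import *
s=snap('side');dchk(s,'d2')"
```

```text
bay x,y mm 51.6 111.4 z 63.7 dyaw -1.5645 rp [3.141 0.063] F [-5.2 24.1  6.4] M [4.29 0.84 0.15] w 0.0006 t 20.9
```

>>> jog_arm(
  series=[
    {"x":-0.01,"y":0,"z":0,"rx":0,"ry":0,"rz":0},
    {"x":-0.015,"y":0,"z":0,"rx":0,"ry":0,"rz":0},
    {"x":-0.02,"y":0.005,"z":0,"rx":0,"ry":-1.5,"rz":0},
    {"x":-0.02,"y":0.005,"z":0,"rx":0,"ry":-1.5,"rz":0},
    {"x":-0.02,"y":0.02,"z":0,"rx":0,"ry":0,"rz":0},
    {"x":-0.02,"y":0.02,"z":0,"rx":0,"ry":0,"rz":0},
    {"x":-0.02,"y":0.02,"z":0,"rx":0,"ry":0,"rz":0},
    {"x":0,"y":0,"z":0,"rx":0,"ry":0,"rz":0},
    {"x":0,"y":0,"z":0,"rx":0,"ry":0,"rz":0},
  ],
)

```text
time: 21.7
tool_pos: [0.5109, 0.0361, 0.0751]
ee_rot: [3.141, 0.117, -1.439]
wrist_force: [1.1, -0.9, 0.4]
width: 0.0006
```

```bash
python3 bayrel.py;  python3 -c "
from door import *
s=snap('side');dchk(s,'d3',((0,(0,0,255)),),(270,160,110,70));t=snap('top');dchk(t,'d3t',((0,(0,0,255)),(.06,(0,255,0))),roi=(320,160,60,90))
pickle.dump((t,s),open('p6.pkl','wb'));crop(t,320,155,90,95,6,'t10')"
```

```text
bay x,y mm -24.9 245.5 z 75.1 dyaw -1.5611 rp [3.141 0.117] F [ 1.1 -0.9  0.4] M [-0.05 -0.03  0.  ] w 0.0006 t 21.7
```

```bash
python3 - <<'E'
from fit import *
t,s=pickle.load(open('p6.pkl','rb'))
im=t["img"].astype(float)
v=(im[...,1]-im[...,0])
pts=[]
for y in range(176,242):
    r=v[y,325:352]; r=np.clip(r-12,0,None)
    if r.sum()>20: pts.append((325+(r*np.arange(27)).sum()/r.sum(),y))
P=atz(t,pts,.085); f=np.polyfit(P[:,0],P[:,1],1); print("teal world angle",np.arctan(f[0]),len(pts),"resid mm",1e3*np.std(np.polyval(f,P[:,0])-P[:,1]))
print("y at hinge x .4738",np.polyval(f,.4738))
g=im.mean(2)
def edge_rows(y0,y1,x0,x1,z,sign):
    q=[]
    for y in range(y0,y1):
        d=np.diff(g[y,x0:x1])*sign; i=d.argmax()
        if 0<i<len(d)-1:
            a,b,c=d[i-1:i+2]; q.append((x0+i+.5+.5*(a-c)/(a-2*b+c),y))
    q=np.array(q);P=atz(t,q,z);f=np.polyfit(P[:,0],P[:,1],1);r=np.polyval(f,P[:,0])-P[:,1]
    k=abs(r)<2*np.std(r)+1e-6;f=np.polyfit(P[k,0],P[k,1],1);return np.arctan(f[0]),np.std(r)*1e3
def edge_cols(x0,x1,yfun,z,sign):
    q=[]
    for x in range(x0,x1):
        y0=int(yfun(x))-5; d=np.diff(g[y0:y0+11,x])*sign;i=d.argmax()
        if 0<i<len(d)-1:
            a,b,c=d[i-1:i+2]; q.append((x,y0+i+.5+.5*(a-c)/(a-2*b+c)))
    q=np.array(q);P=atz(t,q,z);f=np.polyfit(P[:,1],P[:,0],1);r=np.polyval(f,P[:,1])-P[:,0]
    k=abs(r)<2*np.std(r)+1e-6;f=np.polyfit(P[k,1],P[k,0],1);return -np.arctan(f[0]),np.std(r)*1e3
# far wall inner shadow -> white wall edge (rows 175..232), x~ 400-415
print("far wall top edge",edge_rows(172,232,396,416,.045,1))
# +x wall top inner edge, cols 345..395
print("+x wall top edge",edge_cols(345,395,lambda x:172.3-(x-346.7)*5.1/50,.045,-1))
t0,_=pickle.load(open('p0.pkl','rb')); g=t0["img"].astype(float).mean(2); t=t0
print("rail +x edge(p0)",edge_cols(360,390,lambda x:207-(x-357.5)*4/32.5,.024,1))
print("rail -x edge(p0)",edge_cols(352,390,lambda x:222-(x-357.5)*3.5/35,.024,-1))
E
```

```text
teal world angle 0.15898136310317781 66 resid mm 0.16548179500850188
y at hinge x .4738 -0.13107098557087266
far wall top edge (np.float64(0.13150027561981517), np.float64(0.32740766945912014))
+x wall top edge (np.float64(0.13045026322440534), np.float64(0.4811914703753256))
rail +x edge(p0) (np.float64(0.13417032950671914), np.float64(0.39746455371024736))
rail -x edge(p0) (np.float64(0.1302227579065595), np.float64(0.39711716826895327))
```

```bash
python3 - <<'E'
from fit import *
t,s=pickle.load(open('p6.pkl','rb'))
im=t["img"].astype(float)
for thr in (5,12,25,40):
    for z in (.085,):
        v=(im[...,1]-im[...,0]);pts=[];e1=[];e2=[]
        for y in range(178,241):
            r=v[y,325:352];k=np.clip(r-thr,0,None)
            if k.sum()>5: pts.append((325+(k*np.arange(27)).sum()/k.sum(),y))
        P=atz(t,pts,z);f=np.polyfit(P[:,0],P[:,1],1);print(thr,len(pts),np.arctan(f[0]))
print(np.round(v[180,325:350]));print(np.round(v[235,325:352]))
print(im[180,325:350].mean(1).round());print(im[235,325:352].mean(1).round())
E
```

```text
5 63 0.15918576499044132
12 63 0.1591944593311821
25 63 0.15927113368710236
40 63 0.15919183713099944
[ 3.  2.  2.  3.  0. -4. -5. -4. -1. 16. 57. 57. 52. 13.  0.  0.  1.  1.
  0. -1.  1. -1. -1.  1.  0.]
[ 4.  3.  2.  3.  3.  4.  3.  2.  3.  4.  4.  3.  2. -4. -5. -6.  1. 17.
 58. 59. 53. 27.  3.  1. -1.  0.  0.]
[139. 138. 138. 138. 123. 104. 102. 101.  84.  62.  90.  91.  90.  91.
 110. 113. 112. 112. 110. 111. 111. 112. 111. 113. 111.]
[134. 139. 137. 140. 138. 137. 139. 138. 138. 138. 137. 138. 135. 106.
 101.  99.  78.  61.  89.  87.  89.  95. 106. 110. 109. 110. 110.]
```

```bash
sed -i 's/yaw=.1225/yaw=.131/' bayrel.py; python3 -c "
from go import *
go([.6477,-.0625,.05],.131-np.pi/2)"
```

```text
t 21.8 pos [0.5118 0.0354 0.075 ] rot [ 3.1411  0.117  -1.4396] F [ 0.2  0.8 -0.3] w 0.0007 q [-0.12  0.08  1.65  0.11  1.45  1.3 ]
turn(tool,deg) [0.03 6.71 0.01] shift now-frame mm [ 117.  -122.    11.4] after turn mm [ 114.8 -122.    25. ]
```

>>> jog_arm(
  series=[
    {"x":0,"y":0,"z":0,"rx":0,"ry":3,"rz":0},
    {"x":0,"y":-0.01,"z":0,"rx":0,"ry":3,"rz":0},
    {"x":0.012,"y":-0.015,"z":0.003,"rx":0,"ry":0.7,"rz":0},
    {"x":0.016,"y":-0.018,"z":0.003,"rx":0,"ry":0,"rz":0},
    {"x":0.016,"y":-0.018,"z":0.004,"rx":0,"ry":0,"rz":0},
    {"x":0.016,"y":-0.018,"z":0.004,"rx":0,"ry":0,"rz":0},
    {"x":0.014,"y":-0.015,"z":0.004,"rx":0,"ry":0,"rz":0},
    {"x":0.008,"y":-0.01,"z":0.003,"rx":0,"ry":0,"rz":0},
    {"x":0,"y":0,"z":0,"rx":0,"ry":0,"rz":0},
    {"x":0,"y":0,"z":0,"rx":0,"ry":0,"rz":0},
  ],
)

```text
time: 22.63
tool_pos: [0.6382, -0.0417, 0.0519]
ee_rot: [-3.138, -0.007, -1.447]
wrist_force: [-0.6, 0.1, 0.4]
width: 0.0002
```

```bash
python3 bayrel.py; python3 -c "
from go import *
go([.6477,-.0625,.05],.131-np.pi/2)
s=snap('side');crop(s,260,150,110,100,7,'s11')"
```

```text
bay x,y mm 93.2 152.0 z 51.9 dyaw -1.5783 rp [-3.138 -0.007] F [-0.6  0.1  0.4] M [0.01 0.03 0.02] w 0.0002 t 22.6333
t 22.63 pos [ 0.6382 -0.0417  0.0519] rot [-3.1377 -0.007  -1.4473] F [-0.6  0.1  0.4] w 0.0002 q [-0.15  0.35  1.36 -0.01  1.42  1.3 ]
turn(tool,deg) [-0.22 -0.4  -0.43] shift now-frame mm [21.8 -6.9  2.1] after turn mm [21.9 -6.7  1.9]
```

Now approach slowly and push near the free edge.

>>> jog_arm(
  series=[
    {"x":0.008,"y":0,"z":0.001,"rx":0,"ry":0,"rz":0},
    {"x":0.008,"y":0,"z":0,"rx":0,"ry":0,"rz":0},
    {"x":0.006,"y":0,"z":0,"rx":0,"ry":0,"rz":0},
    {"x":0.004,"y":0,"z":0,"rx":0,"ry":0,"rz":0},
    {"x":0,"y":0,"z":0,"rx":0,"ry":0,"rz":0},
  ],
)

```text
time: 23.1
tool_pos: [0.6397, -0.0688, 0.052]
ee_rot: [-3.138, -0.007, -1.446]
wrist_force: [0.5, 0.9, -1.1]
width: 0.0004
```

```bash
python3 bayrel.py
```

```text
bay x,y mm 91.2 124.8 z 52.0 dyaw -1.5767 rp [-3.138 -0.007] F [ 0.5  0.9 -1.1] M [ 0.02  0.02 -0.03] w 0.0004 t 23.1
```

>>> jog_arm(
  series=[
    {"x":0.004,"y":0,"z":0,"rx":0,"ry":0,"rz":0},
    {"x":0.004,"y":0,"z":0,"rx":0,"ry":0,"rz":0},
  ],
)

```text
time: 23.27
tool_pos: [0.6405, -0.0768, 0.0527]
ee_rot: [-3.137, -0.007, -1.445]
wrist_force: [-0.4, -0.8, 0.2]
width: 0.0
```

```bash
python3 bayrel.py
```

```text
bay x,y mm 91.0 116.9 z 52.7 dyaw -1.5762 rp [-3.137 -0.007] F [-0.4 -0.8  0.2] M [-0.03 -0.01 -0.07] w 0.0 t 23.2667
```

>>> jog_arm(
  series=[
    {"x":0.003,"y":0,"z":0,"rx":0,"ry":0,"rz":0},
    {"x":0.003,"y":0,"z":0,"rx":0,"ry":0,"rz":0},
  ],
)

```text
time: 23.43
tool_pos: [0.6414, -0.0833, 0.0531]
ee_rot: [-3.137, -0.007, -1.445]
wrist_force: [0.1, -0.4, 0.5]
width: 0.0001
```

```bash
python3 bayrel.py
```

```text
bay x,y mm 91.0 110.2 z 53.1 dyaw -1.5761 rp [-3.137 -0.007] F [ 0.1 -0.4  0.5] M [ 0.04  0.05 -0.  ] w 0.0001 t 23.4333
```

>>> jog_arm(
  series=[
    {"x":0.003,"y":0,"z":0,"rx":0,"ry":0,"rz":0},
    {"x":0.003,"y":0,"z":0,"rx":0,"ry":0,"rz":0},
  ],
)

```text
time: 23.6
tool_pos: [0.6423, -0.0894, 0.0533]
ee_rot: [-3.136, -0.007, -1.445]
wrist_force: [-0.4, 0.5, 0.4]
width: 0.0003
```

```bash
python3 bayrel.py
```

```text
bay x,y mm 91.1 104.1 z 53.3 dyaw -1.5758 rp [-3.136 -0.007] F [-0.4  0.5  0.4] M [ 0.07 -0.01  0.03] w 0.0003 t 23.6
```

>>> jog_arm(
  series=[
    {"x":0.003,"y":0,"z":0,"rx":0,"ry":0,"rz":0},
    {"x":0.003,"y":0,"z":0,"rx":0,"ry":0,"rz":0},
  ],
)

```text
time: 23.77
tool_pos: [0.6426, -0.0914, 0.0533]
ee_rot: [-3.137, 0.003, -1.444]
wrist_force: [-2.3, 11.5, 3.1]
width: 0.0003
```

```bash
python3 bayrel.py
```

```text
bay x,y mm 91.1 102.1 z 53.3 dyaw -1.5746 rp [-3.137e+00  3.000e-03] F [-2.3 11.5  3.1] M [ 1.84  0.38 -0.  ] w 0.0003 t 23.7667
```

>>> jog_arm(
  series=[
    {"x":0.004,"y":0,"z":0,"rx":0,"ry":0,"rz":0},
    {"x":0.005,"y":0,"z":0,"rx":0,"ry":0,"rz":0},
  ],
)

```text
time: 23.93
tool_pos: [0.6424, -0.0909, 0.0536]
ee_rot: [-3.138, 0.021, -1.44]
wrist_force: [-3.5, 12.4, 3.5]
width: 0.0008
```

```bash
python3 bayrel.py; python3 -c "
from door import *
s=snap('side');dchk(s,'d4',((0,(0,0,255)),),(270,160,110,70))"
```

```text
bay x,y mm 91.0 102.6 z 53.6 dyaw -1.5709 rp [-3.138  0.021] F [-3.5 12.4  3.5] M [ 2.15  0.47 -0.01] w 0.0008 t 23.9333
```

>>> jog_arm(
  series=[
    {"x":0,"y":0,"z":0,"rx":0,"ry":0,"rz":0},
    {"x":-0.005,"y":0,"z":0,"rx":0,"ry":0,"rz":0},
    {"x":-0.01,"y":0,"z":0,"rx":0,"ry":1,"rz":0},
    {"x":-0.02,"y":0,"z":-0.01,"rx":0,"ry":0,"rz":0},
    {"x":-0.025,"y":0,"z":-0.02,"rx":0,"ry":0,"rz":0},
    {"x":-0.03,"y":0.01,"z":-0.025,"rx":0,"ry":0,"rz":0},
    {"x":-0.03,"y":0.02,"z":-0.025,"rx":0,"ry":0,"rz":0},
    {"x":-0.03,"y":0.02,"z":-0.025,"rx":0,"ry":0,"rz":0},
    {"x":-0.03,"y":0.02,"z":-0.02,"rx":0,"ry":0,"rz":0},
    {"x":-0.02,"y":0.02,"z":0,"rx":0,"ry":0,"rz":0},
    {"x":0,"y":0,"z":0,"rx":0,"ry":0,"rz":0},
  ],
)

```text
time: 24.9
tool_pos: [0.5253, 0.0976, 0.1794]
ee_rot: [3.142, 0.001, -1.446]
wrist_force: [0.6, -0.5, -0.3]
width: 0.0009
```

```bash
cat > teal.py <<'E'
from fit import *
def teal(t):
    im=t["img"].astype(float);v=(im[...,1]-im[...,0]);pts=[]
    for y in range(178,241):
        k=np.clip(v[y,325:352]-20,0,None)
        if k.sum()>30: pts.append((325+(k*np.arange(27)).sum()/k.sum(),y))
    P=atz(t,pts,.085);f=np.polyfit(P[:,0],P[:,1],1);print("teal",np.arctan(f[0]),len(pts),"resid",1e3*np.std(np.polyval(f,P[:,0])-P[:,1]))
if __name__=="__main__":
    t=snap("top","top_x");s=snap("side","side_x");pickle.dump((t,s),open("p7.pkl","wb"));teal(t)
E
python3 teal.py;python3 bayrel.py
```

```text
teal 0.13177485495145314 63 resid 0.2857471146157214
bay x,y mm 2.1 301.9 z 179.1 dyaw -1.5796 rp [-3.139e+00 -1.000e-03] F [ 0.  -0.4 -0.5] M [ 0.1  -0.07 -0.04] w 0.0004 t 25.0
```

```bash
cat > bot.py <<'E'
from sil import *
body=box(-.022,.040,-.021,.021,.006,.048)
cap=box(-.040,-.026,-.015,.015,.012,.042)
lane=(.566,.2815,.178)
lseg=[((a,-.16,.006),(a,.16,.006)) for a in(-.105,-.04,0,.04,.045)]+[((-.105,b,.006),(.045,b,.006)) for b in(-.16,.16)]
stand=box(-.021,.021,-.021,.021,.006,.068)
E
python3 - <<'E'
from bot import *
t,s=pickle.load(open('p0.pkl','rb'))
out=[]
for roi,p0 in(((152,206,30,36),[.515,.39,.3]),((232,196,26,30),[.555,.16,.18])):
    p,f=silfit([(t,"brown",body,roi)],p0);out.append(p);print(p,f)
f=lambda a,b:(145+a/6-.5,180+b/6-.5)
nb=atz(t,[f(245,200)],.086)[0]
it=[(p,body+cap,(0,255,0)) for p in out]+[(lane,lseg,(0,0,255)),((nb[0],nb[1],.178),stand,(255,0,255))]
draws(t,it,145,180,125,80,6,"b_t");draws(s,it,205,245,110,110,6,"b_s")
for p in out+[nb]:
    d=np.array(p[:2])-lane[:2];c,sn=np.cos(lane[2]),np.sin(lane[2]);print("lane xy",c*d[0]+sn*d[1],-sn*d[0]+c*d[1])
E
```

```text
[0.51230973 0.39526518 0.33436442] 81.58387287037402
[0.55231146 0.15969092 0.16713081] 38.469179170411024
lane xy -0.03269851685214618 0.12147414787515684
lane xy -0.035039960541898486 -0.11746075831121776
lane xy -0.005804795649082402 0.036658976853898094
```

```bash
cat > tilt.py <<'E'
from go import *
def pose(psi,tilt):  # tilt deg from vertical toward u; tool x=-v
    u=np.array([np.cos(psi),np.sin(psi),0]);v=np.array([-u[1],u[0],0]);Z=np.array([0,0,1.]);a=np.radians(tilt)
    z=np.sin(a)*u-np.cos(a)*Z; x=-v; y=np.cross(z,x)
    return R.from_matrix(np.c_[x,y,z])
def plan(G,psi,tilt,back=0.):
    Rt=pose(psi,tilt); tz=Rt.as_matrix()[:,2]
    go(np.array(G)+(.019-back)*tz,None,target=Rt)
E
python3 - <<'E'
from tilt import *
go([.43,.14,.24],None,target=pose(.167,0))
E
```

```text
t 25.0 pos [0.5282 0.0951 0.1791] rot [-3.1395e+00 -1.0000e-03 -1.4486e+00] F [ 0.  -0.4 -0.5] w 0.0004 q [ 0.07  0.06  1.45 -0.    1.63  1.52]
turn(tool,deg) [-0.12 -0.06 -2.57] shift now-frame mm [-56.5  91.9 -61.1] after turn mm [-60.6  89.4 -60.9]
```

>>> jog_arm(
  series=[
    {"x":-0.015,"y":0.02,"z":-0.015,"rx":0,"ry":0,"rz":-1},
    {"x":-0.02,"y":0.03,"z":-0.02,"rx":0,"ry":0,"rz":-1},
    {"x":-0.02,"y":0.03,"z":-0.02,"rx":0,"ry":0,"rz":-0.5},
    {"x":-0.005,"y":0.01,"z":-0.005,"rx":0,"ry":0,"rz":0},
    {"x":0,"y":0,"z":0,"rx":5,"ry":0,"rz":0},
    {"x":0,"y":0,"z":0,"rx":6,"ry":0,"rz":0},
    {"x":0,"y":0,"z":0,"rx":6,"ry":0,"rz":0},
    {"x":0,"y":0,"z":0,"rx":6,"ry":0,"rz":0},
    {"x":0,"y":0,"z":0,"rx":6,"ry":0,"rz":0},
    {"x":0,"y":0,"z":0,"rx":6,"ry":0,"rz":0},
  ],
  claw=0.66,
)

```text
time: 25.83
tool_pos: [0.4418, 0.1324, 0.2357]
ee_rot: [-2.511, -0.012, -1.423]
wrist_force: [0.1, 0.5, -0.5]
width: 0.0608
```

```bash
python3 - <<'E'
from tilt import *
plan([.5523,.160,.12],.167,70,.10)
E
```

```text
t 25.83 pos [0.4418 0.1324 0.2357] rot [-2.5108 -0.0118 -1.4233] F [ 0.1  0.5 -0.5] w 0.0608 q [ 0.2  -0.61  1.99 -0.04  1.14  1.62]
turn(tool,deg) [33.87 -1.32 -0.13] shift now-frame mm [-10.7  21.7  93. ] after turn mm [-8.9 69.9 65.3]
```

>>> jog_arm(
  series=[
    {"x":-0.003,"y":0.005,"z":0.02,"rx":3,"ry":0,"rz":0},
    {"x":-0.003,"y":0.005,"z":0.025,"rx":4,"ry":0,"rz":0},
    {"x":-0.003,"y":0.008,"z":0.025,"rx":5,"ry":-0.5,"rz":0},
    {"x":0,"y":0.01,"z":0.015,"rx":5,"ry":-0.5,"rz":0},
    {"x":0,"y":0,"z":0,"rx":5,"ry":0,"rz":0},
    {"x":0,"y":0,"z":0,"rx":5,"ry":0,"rz":0},
    {"x":0,"y":0,"z":0,"rx":4,"ry":0,"rz":0},
    {"x":0,"y":0,"z":0,"rx":0,"ry":0,"rz":0},
  ],
)

```text
time: 26.5
tool_pos: [0.4757, 0.1359, 0.1454]
ee_rot: [-1.964, -0.013, -1.427]
wrist_force: [0.0, 0.1, -1.1]
width: 0.062
```

```bash
python3 - <<'E'
from tilt import *
plan([.5523,.160,.027],.167,70,.10)
t=snap("top","t12");s=snap("side","s12")
E
```

```text
t 26.5 pos [0.4757 0.1359 0.1454] rot [-1.964  -0.0126 -1.427 ] F [ 0.   0.1 -1.1] w 0.062 q [ 0.21 -0.71  2.51 -0.4   0.17  1.98]
turn(tool,deg) [ 2.54 -1.5   0.19] shift now-frame mm [-12.3  82.4  37.6] after turn mm [-11.   84.1  34.2]
```

```bash
cat > fk.py <<'E'
import json,numpy as np
from scipy.optimize import least_squares
from scipy.spatial.transform import Rotation as R
def fk(q,p):
    a0,z0,L1,e,L2,L3,k=p
    # base yaw, shoulder pitch q2, elbow pitch q3, forearm roll q4, wrist pitch q5, tool roll q6
    T=R.from_euler("z",q[0]);pos=T.apply([a0,0,z0])
    A=T*R.from_euler("y",q[1]);pos=pos+A.apply([e,0,L1])
    B=A*R.from_euler("y",q[2]);pos=pos+B.apply([k,0,L2])
    C=B*R.from_euler("z",q[3])*R.from_euler("y",q[4]);pos=pos+C.apply([0,0,L3])
    return pos,C
D=[json.loads(l) for l in open("log.jsonl")]
def res(p): return np.concatenate([fk(d[0],p)[0]-d[1] for d in D])
o=least_squares(res,[0,.35,.35,0,.35,.25,0])
P=o.x
if __name__=="__main__":
    print(np.round(P,4),len(D),"rms mm",1e3*np.sqrt(np.mean(o.fun**2)),np.abs(o.fun).max())
    for d in D[-2:]:
        _,C=fk(d[0],P); print("tool z err",C.as_matrix()[:,2]-R.from_euler("xyz",d[2]).as_matrix()[:,2])
        X=C.inv()*R.from_euler("xyz",d[2]); print(X.as_euler("zyx"),d[0][5])
E
python3 fk.py
```

```text
[-3.000e-04  1.535e-01  4.501e-01 -3.000e-04  5.003e-01  3.519e-01
  1.014e-01] 20 rms mm 32.67784379590822 0.05651799877407264
tool z err [-3.33066907e-16 -1.94289029e-16 -3.33066907e-16]
[-1.51846147e+00 -4.44089210e-16 -1.11022302e-16] 1.6231311796433072
tool z err [-2.22044605e-16 -3.60822483e-16 -1.66533454e-16]
[-1.16163976e+00 -2.22044605e-16 -2.22044605e-16] 1.9799528963155324
```

```bash
cat > fk.py <<'E'
import json,numpy as np
from scipy.optimize import least_squares
from scipy.spatial.transform import Rotation as R
def fk(q,p):
    a0,z0,L1,e,L2,L3,k,y1,y2,cx=p
    T=R.from_euler("z",q[0]);pos=T.apply([a0,0,z0])
    A=T*R.from_euler("y",q[1]);pos=pos+A.apply([e,y1,L1])
    B=A*R.from_euler("y",q[2]);pos=pos+B.apply([k,0,L2])
    C=B*R.from_euler("z",q[3])*R.from_euler("y",q[4]);pos=pos+C.apply([cx,y2,L3])
    return pos,C*R.from_euler("z",q[5]-np.pi)
D=[json.loads(l) for l in open("log.jsonl")]
def res(p): return np.concatenate([fk(d[0],p)[0]-d[1] for d in D])
o=least_squares(res,[0,.35,.35,0,.35,.25,0,0,0,0])
P=o.x
LO=np.array([-3.1,-.76,.27,-1.08,.17,-2.57]);HI=np.array([3.1,2.03,2.55,4.22,2.65,2.57])
def ik(pos,Rt,q0):
    def f(q):
        p,C=fk(q,P); return np.r_[(p-pos)*20,(C.inv()*Rt).as_rotvec()]
    best=None
    for s in range(12):
        x0=np.clip(q0+(0 if s==0 else np.random.RandomState(s).randn(6)*.5),LO+.01,HI-.01)
        r=least_squares(f,x0,bounds=(LO,HI)); 
        if best is None or r.cost<best.cost: best=r
        if best.cost<1e-6: break
    return best.x,best.cost
if __name__=="__main__":
    print(np.round(P,4),len(D),"rms mm",1e3*np.sqrt(np.mean(o.fun**2)),np.abs(o.fun).max())
E
python3 fk.py; tail -2 log.jsonl;python3 -c "
from fk import *
r=o.fun.reshape(-1,3)*1e3
for d,e in zip(D,r): print(np.round(d[0],2),np.round(d[1],3),np.round(e,1))"
```

```text
[-0.      0.1526  0.449   0.      0.4998  0.3506  0.1007  0.0566  0.
 -0.    ] 20 rms mm 3.6132290415091873e-07 1.8133720081081606e-09
[[0.19824249253263582, -0.6094474882256031, 1.9851596251590105, -0.043510540514935706, 1.1364613159896289, 1.6231311796433072], [0.4417620991230576, 0.1323605003683329, 0.23571263077606583], [-2.5108400353498945, -0.011839851742672103, -1.4232900584284855]]
[[0.2115906319296083, -0.708889066303554, 2.5133289559467786, -0.4002356666875985, 0.17396031892787409, 1.9799528963155324], [0.4757002635009106, 0.1358881738302289, 0.14542056163113012], [-1.9639831088611635, -0.01264416884878039, -1.4270362992773522]]
[-1.33  0.09  1.37  0.    1.68 -0.1 ] [ 0.185 -0.518  0.205] [-0.  0. -0.]
[-1.33  0.09  1.37  0.    1.68 -0.1 ] [ 0.185 -0.518  0.205] [-0.  0. -0.]
[-0.46 -0.16  1.61 -0.    1.69 -0.29] [ 0.418 -0.143  0.204] [-0.  0. -0.]
[-0.05  0.12  1.46 -0.    1.55  0.14] [0.557 0.025 0.145] [-0. -0. -0.]
[-0.06  0.11  1.46 -0.    1.55  0.14] [0.557 0.025 0.146] [-0. -0. -0.]
[-0.09  0.15  1.54 -0.    1.45  0.13] [0.558 0.007 0.09 ] [-0. -0.  0.]
[-0.08  0.18
[... 313 characters left out ...]
62] [ 0.57  -0.237  0.146] [-0.  0. -0.]
[-0.42  0.4   1.22 -0.    1.54 -0.55] [ 0.628 -0.22   0.095] [-0.  0. -0.]
[-0.42  0.4   1.24 -0.    1.5  -0.55] [ 0.629 -0.222  0.079] [-0.  0.  0.]
[-0.42  0.42  1.27 -0.    1.45 -0.55] [ 0.631 -0.223  0.053] [-0.  0.  0.]
[-0.14 -0.14  1.73  0.01  1.61  1.33] [0.42  0.003 0.137] [ 0. -0. -0.]
[-0.12  0.08  1.65  0.11  1.45  1.3 ] [0.512 0.035 0.075] [ 0. -0.  0.]
[-0.15  0.35  1.36 -0.01  1.42  1.3 ] [ 0.638 -0.042  0.052] [-0.  0.  0.]
[ 0.07  0.06  1.45 -0.    1.63  1.52] [0.528 0.095 0.179] [-0. -0. -0.]
[ 0.2  -0.61  1.99 -0.04  1.14  1.62] [0.442 0.132 0.236] [-0. -0.  0.]
[ 0.21 -0.71  2.51 -0.4   0.17  1.98] [0.476 0.136 0.145] [-0.  0.  0.]
```

```bash
cat > feas.py <<'E'
from fk import *
from tilt import pose
lane=(.566,.2815,.178)
def L(x,y): c,s=np.cos(lane[2]),np.sin(lane[2]); return np.array([lane[0]+c*x-s*y,lane[1]+s*x+c*y])
def rep(name,G,psi,t,q0=[.3,.2,1.5,0,1.4,1.6]):
    Rt=pose(psi,t);q,c=ik(np.array(G)+.019*Rt.as_matrix()[:,2],Rt,np.array(q0))
    m=np.minimum(q-LO,HI-q); print(name,t,np.round(q,2),"cost %.1e"%c,"minmargin",round(m[1:].min(),2))
if __name__=="__main__":
    for t in(65,60,55,50,45,40):
        for n,G,psi,pl in(("B",[.5523,.160],.167,L(0,-.11)),("A",[.5123,.3953],.334,L(0,.115))):
            rep(n+" grasp",[*G,.027],psi,t); rep(n+" lift",[*G,.10],psi,t); rep(n+" place",[*pl,.046],psi,t-90); rep(n+" placehi",[*pl,.08],psi,t-90)
E
python3 feas.py
```

```text
B grasp 65 [ 0.2   0.01  2.38  3.22  0.39 -1.63] cost 2.3e-25 minmargin 0.17
B lift 65 [ 0.21 -0.21  2.36  3.41  0.17 -1.82] cost 2.2e-04 minmargin 0.0
B place -25 [0.19 0.63 1.07 0.01 1.87 1.59] cost 2.4e-24 minmargin 0.78
B placehi -25 [0.19 0.61 1.04 0.01 1.93 1.59] cost 9.4e-30 minmargin 0.72
A grasp 65 [ 0.76  0.2   2.16  4.06  0.49 -2.24] cost 5.4e-29 minmargin 0.16
A lift 65 [ 0.64 -0.06  2.09 -0.87  0.2   2.57] cost 1.8e-02 minmargin 0.0
A place -25 [0.51 0.77 0.85 0.08 1.95 1.76] cost 6.2e-18 minmargin 0.58
A placehi -25 [0.51 0.75 0.82 0.08 2.   1.76] cost 1.6e-17 minmargin 0.55
B grasp 60 [ 0.2  -0.04  2.34  3.28  0.21 -1.69] cost 1.4e-26 minmargin 0.04
B lift 60 [ 0.27 -0.24  2.27 -0.95  0.17  2.57] cost 2.1e-03 minmargin 0.0
B place -30 [0.19 0.7  0.99 0.01 1.97 1.59] cost 1.2e-21 minmargin 0.68
B placehi -30 [0.19 0.68 0.96 0.01 2.03 1.6 ] cost 3.9e-28 minmargin 0.62
A grasp 60 [ 0.63  0.08  2.08 -0.84  0.17  2.57] cost 2.0e-02 minmargin 0.0
A lift 60 [ 0.67 -0.05  2.07 -0.84  0.28  2.57] cost 7.2e-03 minmargin 0.0
A place -30 [0.5  0.84 0.76 0.09 2.05 1.76] cost 1.3e-2
[... 1777 characters left out ...]
 cost 2.6e-29 minmargin 0.19
A placehi -45 [0.49 1.06 0.42 0.17 2.43 1.81] cost 2.0e-26 minmargin 0.15
B grasp 40 [ 0.19 -0.09  2.13 -0.04  0.4   1.63] cost 2.8e-29 minmargin 0.23
B lift 40 [ 0.19 -0.2   2.06 -0.03  0.59  1.62] cost 4.5e-30 minmargin 0.42
B place -50 [0.19 0.98 0.68 0.02 2.36 1.6 ] cost 2.6e-25 minmargin 0.29
B placehi -50 [0.19 0.95 0.66 0.02 2.41 1.6 ] cost 3.4e-21 minmargin 0.24
A grasp 40 [ 0.68  0.11  1.94 -0.5   0.48  2.29] cost 2.9e-23 minmargin 0.28
A lift 40 [ 0.68  0.    1.88 -0.38  0.63  2.16] cost 6.9e-23 minmargin 0.41
A place -50 [0.48 1.17 0.34 0.19 2.49 1.82] cost 1.2e-17 minmargin 0.07
A placehi -50 [0.48 1.15 0.31 0.21 2.54 1.84] cost 1.1e-18 minmargin 0.04
```

>>> jog_arm(
  series=[
    {"x":0,"y":0,"z":0,"rx":-3,"ry":0,"rz":0},
    {"x":0,"y":0,"z":0,"rx":-5,"ry":0,"rz":0},
    {"x":0,"y":0,"z":0,"rx":-5,"ry":0,"rz":0},
    {"x":0,"y":0,"z":0,"rx":-5,"ry":0,"rz":0},
    {"x":0,"y":0,"z":0,"rx":-5,"ry":0,"rz":0},
    {"x":0,"y":0,"z":0,"rx":-3,"ry":0,"rz":0},
    {"x":0,"y":0,"z":0,"rx":0,"ry":0,"rz":0},
  ],
)

```text
time: 27.18
tool_pos: [0.4841, 0.1401, 0.1598]
ee_rot: [-2.432, -0.004, -1.416]
wrist_force: [-0.1, 0.2, 1.0]
width: 0.0616
```

```bash
python3 - <<'E'
from tilt import *
plan([.5523,.160,.027],.167,40,.08)
t=snap("top");s=snap("side")
from bot import *
p,f=silfit([(t,"brown",body,(232,196,26,30))],[.5523,.16,.167]);print(p,f)
p,f=silfit([(t,"brown",body,(152,206,30,36))],[.512,.395,.33]);print(p,f)
crop(t,145,170,150,90,5,"t13")
E
```

```text
t 27.18 pos [0.4841 0.1401 0.1598] rot [-2.4323 -0.0044 -1.4158] F [-0.1  0.2  1. ] w 0.0616 q [ 0.19 -0.52  2.12 -0.03  0.83  1.61]
turn(tool,deg) [-0.64 -0.63 -0.36] shift now-frame mm [-9.  32.3 85.6] after turn mm [-8.2 31.3 86.1]
[0.55265962 0.15980284 0.17012758] 38.1040764716771
[0.51193574 0.3953946  0.33731042] 79.36600561572183
```

>>> jog_arm(
  series=[
    {"x":-0.002,"y":0.006,"z":0.012,"rx":-0.5,"ry":-0.5,"rz":-0.3},
    {"x":-0.002,"y":0.006,"z":0.018,"rx":0,"ry":0,"rz":0},
    {"x":-0.002,"y":0.006,"z":0.018,"rx":0,"ry":0,"rz":0},
    {"x":-0.001,"y":0.006,"z":0.016,"rx":0,"ry":0,"rz":0},
    {"x":0,"y":0.003,"z":0.01,"rx":0,"ry":0,"rz":0},
    {"x":0,"y":0,"z":0,"rx":0,"ry":0,"rz":0},
    {"x":0,"y":0,"z":0,"rx":0,"ry":0,"rz":0},
  ],
)

```text
time: 27.87
tool_pos: [0.5048, 0.1518, 0.077]
ee_rot: [-2.442, 0.001, -1.402]
wrist_force: [0.0, 0.1, 0.3]
width: 0.0621
```

```bash
python3 - <<'E'
from tilt import *
plan([.5525,.160,.027],.168,40,.0)
E
```

```text
t 27.87 pos [0.5048 0.1518 0.077 ] rot [-2.4415e+00  9.0000e-04 -1.4016e+00] F [0.  0.1 0.3] w 0.0621 q [ 0.2  -0.36  2.19 -0.03  0.61  1.61]
turn(tool,deg) [-0.11  0.08  0.02] shift now-frame mm [-0.  -4.7 88.4] after turn mm [-0.2 -4.9 88.4]
```

>>> jog_arm(
  series=[
    {"x":0,"y":-0.003,"z":0.01,"rx":0,"ry":0,"rz":0},
    {"x":0,"y":-0.003,"z":0.016,"rx":0,"ry":0,"rz":0},
    {"x":0,"y":-0.002,"z":0.018,"rx":0,"ry":0,"rz":0},
    {"x":0,"y":0,"z":0.014,"rx":0,"ry":0,"rz":0},
    {"x":0,"y":0,"z":0.008,"rx":0,"ry":0,"rz":0},
    {"x":0,"y":0,"z":0.003,"rx":0,"ry":0,"rz":0},
    {"x":0,"y":0,"z":0,"rx":0,"ry":0,"rz":0},
  ],
)

```text
time: 28.45
tool_pos: [0.5564, 0.1613, 0.0336]
ee_rot: [-2.431, 0.002, -1.4]
wrist_force: [-0.3, 0.2, -0.2]
width: 0.0622
```

```bash
python3 - <<'E'
from tilt import *
plan([.5525,.160,.032],.168,40,.0)
E
```

```text
t 28.45 pos [0.5564 0.1613 0.0336] rot [-2.4311e+00  2.0000e-03 -1.3996e+00] F [-0.3  0.2 -0.2] w 0.0622 q [ 0.19 -0.15  2.14 -0.03  0.44  1.61]
turn(tool,deg) [-0.71  0.21  0.07] shift now-frame mm [ 0.7  4.4 17.6] after turn mm [ 0.6  4.1 17.6]
```

>>> jog_arm(
  series=[
    {"x":0,"y":0.002,"z":0.006,"rx":0,"ry":0,"rz":0},
    {"x":0,"y":0.002,"z":0.006,"rx":0,"ry":0,"rz":0},
    {"x":0,"y":0,"z":0.004,"rx":0,"ry":0,"rz":0},
    {"x":0,"y":0,"z":0,"rx":0,"ry":0,"rz":0},
  ],
)

```text
time: 28.78
tool_pos: [0.5646, 0.1629, 0.0205]
ee_rot: [-2.427, 0.002, -1.399]
wrist_force: [0.3, -0.2, -0.3]
width: 0.0622
```

```bash
python3 - <<'E'
from tilt import *
plan([.5525,.160,.032],.168,40,.0)
s=snap("side");crop(s,235,210,110,90,7,"s14")
E
```

```text
t 28.78 pos [0.5646 0.1629 0.0205] rot [-2.4266e+00  2.1000e-03 -1.3992e+00] F [ 0.3 -0.2 -0.3] w 0.0622 q [ 0.19 -0.1   2.14 -0.03  0.39  1.61]
turn(tool,deg) [-0.97  0.23  0.08] shift now-frame mm [0.9 2.1 2.2] after turn mm [0.9 2.1 2.3]
```

>>> jog_arm(
  series=[
    {"x":0,"y":0,"z":0,"rx":0,"ry":0,"rz":0},
    {"x":0,"y":0,"z":0,"rx":0,"ry":0,"rz":0},
    {"x":0,"y":0,"z":0,"rx":0,"ry":0,"rz":0},
    {"x":0,"y":0,"z":0,"rx":0,"ry":0,"rz":0},
    {"x":0,"y":0,"z":0,"rx":0,"ry":0,"rz":0},
  ],
  claw=0.3,
)

```text
time: 29.25
tool_pos: [0.5644, 0.1629, 0.0211]
ee_rot: [-2.426, 0.002, -1.399]
wrist_force: [1.3, 0.4, -1.5]
width: 0.042
```

>>> jog_arm(
  series=[
    {"x":0,"y":-0.006,"z":-0.007,"rx":0,"ry":0,"rz":0},
    {"x":0,"y":-0.009,"z":-0.011,"rx":0,"ry":0,"rz":0},
    {"x":0,"y":-0.01,"z":-0.012,"rx":0,"ry":0,"rz":0},
    {"x":0,"y":-0.009,"z":-0.011,"rx":0,"ry":0,"rz":0},
    {"x":0,"y":-0.006,"z":-0.007,"rx":0,"ry":0,"rz":0},
    {"x":0,"y":-0.003,"z":-0.003,"rx":0,"ry":0,"rz":0},
    {"x":0,"y":0,"z":0,"rx":0,"ry":0,"rz":0},
  ],
)

```text
time: 29.83
tool_pos: [0.5571, 0.1615, 0.0821]
ee_rot: [-2.445, 0.002, -1.399]
wrist_force: [0.9, -0.3, -2.8]
width: 0.042
```

```bash
python3 - <<'E'
from tilt import *
plan([.5525,.160,.10],.168,0,.0)
E
```

```text
t 29.83 pos [0.5571 0.1615 0.0821] rot [-2.4446e+00  2.0000e-03 -1.3991e+00] F [ 0.9 -0.3 -2.8] w 0.042 q [ 0.19 -0.22  2.08 -0.02  0.58  1.6 ]
turn(tool,deg) [-39.94   0.18   0.16] shift now-frame mm [ 0.7  4.4 -2.3] after turn mm [0.7 4.8 1.1]
```

>>> jog_arm(
  series=[
    {"x":0,"y":0,"z":0,"rx":-3,"ry":0,"rz":0},
    {"x":0,"y":0,"z":0,"rx":-4,"ry":0,"rz":0},
    {"x":0,"y":0,"z":0,"rx":-5,"ry":0,"rz":0},
    {"x":0,"y":0,"z":0,"rx":-5,"ry":0,"rz":0},
    {"x":0,"y":0,"z":0,"rx":-5,"ry":0,"rz":0},
    {"x":0,"y":0,"z":0,"rx":-5,"ry":0,"rz":0},
    {"x":0,"y":0,"z":0,"rx":-5,"ry":0,"rz":0},
    {"x":0,"y":0,"z":0,"rx":-5,"ry":0,"rz":0},
    {"x":0,"y":0,"z":0,"rx":-5,"ry":0,"rz":0},
    {"x":0,"y":0,"z":0,"rx":-5,"ry":0,"rz":0},
    {"x":0,"y":0,"z":0,"rx":-3,"ry":0,"rz":0},
    {"x":0,"y":0,"z":0,"rx":0,"ry":0,"rz":0},
  ],
)

```text
time: 30.83
tool_pos: [0.5485, 0.1602, 0.0639]
ee_rot: [2.903, 0.002, -1.399]
wrist_force: [-1.0, -0.3, -2.3]
width: 0.0421
```

```bash
python3 - <<'E'
from tilt import *
from feas import L
print(L(0,-.11))
plan([*L(0,-.11),.08],.168,-50,.0)
s=snap("side");crop(s,220,190,110,100,7,"s15")
E
```

```text
[0.58547677 0.17323802]
t 30.83 pos [0.5485 0.1602 0.0639] rot [ 2.9031e+00  1.9000e-03 -1.3988e+00] F [-1.  -0.3 -2.3] w 0.0421 q [0.18 0.38 1.31 0.   1.68 1.58]
turn(tool,deg) [-3.634e+01 -3.000e-02  2.600e-01] shift now-frame mm [ -6.6 -22.5  -9.5] after turn mm [ -6.6 -12.5 -21. ]
```

>>> jog_arm(
  series=[
    {"x":-0.001,"y":-0.002,"z":-0.004,"rx":-3,"ry":0,"rz":0},
    {"x":-0.001,"y":-0.003,"z":-0.004,"rx":-5,"ry":0,"rz":0},
    {"x":-0.001,"y":-0.003,"z":-0.004,"rx":-5,"ry":0,"rz":0},
    {"x":-0.001,"y":-0.003,"z":-0.003,"rx":-5,"ry":0,"rz":0},
    {"x":-0.001,"y":-0.003,"z":-0.003,"rx":-5,"ry":0,"rz":0},
    {"x":-0.001,"y":-0.003,"z":-0.003,"rx":-5,"ry":0,"rz":0},
    {"x":0,"y":-0.002,"z":-0.003,"rx":-4,"ry":0,"rz":0},
    {"x":0,"y":0,"z":0,"rx":-3,"ry":0,"rz":0},
    {"x":0,"y":0,"z":0,"rx":0,"ry":0,"rz":0},
    {"x":0,"y":0,"z":0,"rx":0,"ry":0,"rz":0},
  ],
)

```text
time: 31.72
tool_pos: [0.5698, 0.1713, 0.0714]
ee_rot: [2.281, 0.002, -1.397]
wrist_force: [0.6, -0.5, -2.3]
width: 0.0419
```

```bash
python3 - <<'E'
from tilt import *
from feas import L
plan([*L(0,-.11),.046+.005],.168,-50,.0)
s=snap("side");crop(s,220,190,110,100,7,"s16")
E
```

```text
t 31.72 pos [0.5698 0.1713 0.0714] rot [ 2.2807e+00  1.7000e-03 -1.3973e+00] F [ 0.6 -0.5 -2.3] w 0.0419 q [0.19 0.94 0.67 0.02 2.4  1.59]
turn(tool,deg) [-0.67 -0.17  0.28] shift now-frame mm [  0.8 -25.6  20.4] after turn mm [  0.7 -25.8  20.1]
```

>>> jog_arm(
  series=[
    {"x":0,"y":-0.005,"z":0.004,"rx":-0.5,"ry":0,"rz":0},
    {"x":0,"y":-0.007,"z":0.006,"rx":0,"ry":0,"rz":0},
    {"x":0,"y":-0.005,"z":0.004,"rx":0,"ry":0,"rz":0},
    {"x":0,"y":-0.003,"z":0.002,"rx":0,"ry":0,"rz":0},
    {"x":0,"y":0,"z":0,"rx":0,"ry":0,"rz":0},
    {"x":0,"y":0,"z":0,"rx":0,"ry":0,"rz":0},
  ],
)

```text
time: 32.27
tool_pos: [0.5696, 0.1717, 0.0479]
ee_rot: [2.282, 0.002, -1.397]
wrist_force: [-0.4, 0.4, -1.5]
width: 0.042
```

```bash
python3 - <<'E'
from tilt import *
from feas import L
plan([*L(0,-.11),.046],.168,-50,.0)
E
```

```text
t 32.27 pos [0.5696 0.1717 0.0479] rot [ 2.2817e+00  1.7000e-03 -1.3968e+00] F [-0.4  0.4 -1.5] w 0.042 q [0.19 0.95 0.69 0.02 2.36 1.59]
turn(tool,deg) [-0.73 -0.2   0.3 ] shift now-frame mm [  1.2 -11.6   8.2] after turn mm [  1.1 -11.7   8. ]
```

>>> jog_arm(
  series=[
    {"x":0,"y":-0.003,"z":0.0025,"rx":0,"ry":0,"rz":0},
    {"x":0,"y":-0.003,"z":0.0025,"rx":0,"ry":0,"rz":0},
    {"x":0,"y":-0.001,"z":0.001,"rx":0,"ry":0,"rz":0},
    {"x":0,"y":0,"z":0,"rx":0,"ry":0,"rz":0},
  ],
)

```text
time: 32.6
tool_pos: [0.5701, 0.1718, 0.0389]
ee_rot: [2.284, 0.002, -1.397]
wrist_force: [0.0, -0.0, -1.9]
width: 0.0422
```

```bash
python3 - <<'E'
from tilt import *
from feas import L
plan([*L(0,-.11),.046],.168,-49.2,.0)
E
```

```text
t 32.6 pos [0.5701 0.1718 0.0389] rot [ 2.2844e+00  1.8000e-03 -1.3968e+00] F [ 0.  -0.  -1.9] w 0.0422 q [0.19 0.96 0.69 0.02 2.34 1.59]
turn(tool,deg) [-0.09 -0.19  0.3 ] shift now-frame mm [ 1.2 -4.7  2.7] after turn mm [ 1.2 -4.7  2.7]
```

>>> jog_arm(
  series=[
    {"x":0,"y":-0.0015,"z":0.0012,"rx":0,"ry":0,"rz":0},
    {"x":0,"y":-0.0015,"z":0.0012,"rx":0,"ry":0,"rz":0},
    {"x":0,"y":0,"z":0,"rx":0,"ry":0,"rz":0},
  ],
)

```text
time: 32.85
tool_pos: [0.5705, 0.1717, 0.0374]
ee_rot: [2.285, 0.002, -1.397]
wrist_force: [0.6, 0.3, -1.9]
width: 0.0421
```

>>> jog_arm(
  series=[
    {"x":0,"y":-0.0015,"z":0.0012,"rx":0,"ry":0,"rz":0},
    {"x":0,"y":0,"z":0,"rx":0,"ry":0,"rz":0},
  ],
)

```text
time: 33.02
tool_pos: [0.571, 0.1718, 0.0372]
ee_rot: [2.286, 0.002, -1.397]
wrist_force: [0.3, 0.8, -1.7]
width: 0.0416
```

```bash
python3 - <<'E'
from tilt import *
from feas import L
plan([*L(0,-.11),.046],.168,-49.2,.0)
s=snap("side");crop(s,220,200,110,100,7,"s17")
E
```

```text
t 33.02 pos [0.571  0.1718 0.0372] rot [ 2.2861e+00  2.2000e-03 -1.3969e+00] F [ 0.3  0.8 -1.7] w 0.0416 q [0.19 0.96 0.69 0.02 2.34 1.59]
turn(tool,deg) [-0.18 -0.17  0.32] shift now-frame mm [ 1.  -2.8  2.3] after turn mm [ 1.  -2.8  2.3]
```

>>> jog_arm(
  series=[
    {"x":0,"y":-0.002,"z":0.0015,"rx":0,"ry":0,"rz":0},
    {"x":0,"y":-0.001,"z":0.001,"rx":0,"ry":0,"rz":0},
    {"x":0,"y":0,"z":0,"rx":0,"ry":0,"rz":0},
  ],
)

```text
time: 33.32
tool_pos: [0.5712, 0.1717, 0.0372]
ee_rot: [2.286, 0.003, -1.397]
wrist_force: [0.0, -0.3, -2.1]
width: 0.0419
```

>>> jog_arm(
  series=[
    {"x":0,"y":-0.002,"z":0.0015,"rx":0,"ry":0,"rz":0},
    {"x":0,"y":0,"z":0,"rx":0,"ry":0,"rz":0},
  ],
)

```text
time: 33.48
tool_pos: [0.5714, 0.1717, 0.0372]
ee_rot: [2.286, 0.003, -1.397]
wrist_force: [-0.3, 0.4, -1.4]
width: 0.0419
```

>>> jog_arm(
  series=[
    {"x":0,"y":-0.004,"z":0.003,"rx":0,"ry":0,"rz":0},
    {"x":0,"y":0,"z":0,"rx":0,"ry":0,"rz":0},
  ],
)

```text
time: 33.65
tool_pos: [0.5719, 0.1717, 0.0376]
ee_rot: [2.285, 0.003, -1.397]
wrist_force: [0.8, 0.3, -1.5]
width: 0.0419
```

```bash
python3 - <<'E'
from tilt import *
from feas import L
plan([*L(0,-.11),.046],.168,-49.2,.0)
E
```

```text
t 33.65 pos [0.5719 0.1717 0.0376] rot [ 2.2854  0.0026 -1.3968] F [ 0.8  0.3 -1.5] w 0.0419 q [0.19 0.96 0.69 0.02 2.34 1.59]
turn(tool,deg) [-0.15 -0.16  0.34] shift now-frame mm [ 0.8 -2.5  3.2] after turn mm [ 0.8 -2.5  3.2]
```

>>> jog_arm(
  series=[
    {"x":0,"y":-0.003,"z":0.0025,"rx":0,"ry":0,"rz":0},
    {"x":0,"y":-0.003,"z":0.0025,"rx":0,"ry":0,"rz":0},
    {"x":0,"y":-0.002,"z":0.0015,"rx":0,"ry":0,"rz":0},
  ],
)

```text
time: 33.9
tool_pos: [0.5724, 0.1718, 0.037]
ee_rot: [2.285, 0.002, -1.397]
wrist_force: [-0.2, 0.1, 5.5]
width: 0.0418
```

```bash
python3 - <<'E'
from tilt import *
from feas import L
plan([*L(0,-.11),.046],.168,-49.2,.0)
s=snap("side");crop(s,220,200,110,100,7,"s18")
E
```

```text
t 33.9 pos [0.5724 0.1718 0.037 ] rot [ 2.2849e+00  2.0000e-03 -1.3967e+00] F [-0.2  0.1  5.5] w 0.0418 q [0.19 0.97 0.69 0.02 2.35 1.59]
turn(tool,deg) [-0.12 -0.19  0.32] shift now-frame mm [ 0.8 -1.7  3.2] after turn mm [ 0.8 -1.8  3.2]
```

```bash
python3 - <<'E'
from feas import *
from bench import robot
q=robot.get_obs()["joint_positions"];p,C=fk(q,P);z=C.as_matrix()[:,2]
for b in (.03,.06,.09):
    qq,c=ik(p-b*z,C,q);print(b,np.round(qq,2),c)
    qq,c=ik(p-b*z+[0,0,.03],C,q);print(b,np.round(qq,2),c)
E
```

```text
0.03 [0.19 1.02 0.55 0.02 2.43 1.59] 9.805127238885604e-25
0.03 [0.19 1.   0.52 0.02 2.47 1.59] 2.693875250412202e-29
0.06 [0.19 1.09 0.39 0.02 2.52 1.6 ] 1.6489433918803807e-18
0.06 [0.19 1.08 0.35 0.02 2.57 1.6 ] 5.065873398657641e-18
0.09 [0.19 1.12 0.27 0.03 2.55 1.6 ] 0.0015430799941517602
0.09 [0.18 1.08 0.27 0.04 2.56 1.61] 0.003998430663945801
```

>>> jog_arm(
  series=[
    {"x":0,"y":0,"z":0,"rx":0,"ry":0,"rz":0},
    {"x":0,"y":0,"z":0,"rx":0,"ry":0,"rz":0},
    {"x":0,"y":0,"z":0,"rx":0,"ry":0,"rz":0},
    {"x":0,"y":0,"z":-0.01,"rx":0,"ry":0,"rz":0},
    {"x":0,"y":0.006,"z":-0.01,"rx":0,"ry":0,"rz":0},
    {"x":0,"y":0.012,"z":-0.01,"rx":0,"ry":0,"rz":0},
    {"x":0,"y":0.015,"z":-0.012,"rx":0,"ry":0,"rz":0},
    {"x":0,"y":0.015,"z":-0.012,"rx":0,"ry":0,"rz":0},
    {"x":0,"y":0.015,"z":-0.012,"rx":0,"ry":0,"rz":0},
    {"x":0,"y":0.015,"z":-0.012,"rx":3,"ry":0,"rz":0},
    {"x":0,"y":0.015,"z":-0.012,"rx":5,"ry":0,"rz":0},
    {"x":0,"y":0.01,"z":-0.01,"rx":5,"ry":0,"rz":0},
  ],
  claw=0.66,
)

```text
time: 34.95
tool_pos: [0.5764, 0.1721, 0.1718]
ee_rot: [2.492, 0.001, -1.397]
wrist_force: [1.3, 0.0, -0.9]
width: 0.0619
```

```bash
python3 - <<'E'
from tilt import *
plan([.512,.395,.2],.334,40,.0)
s=snap("side");crop(s,200,180,130,170,4,"s19");t=snap("top");crop(t,145,150,150,110,5,"t19")
E
```

```text
t 34.95 pos [0.5764 0.1721 0.1718] rot [ 2.4921e+00  1.2000e-03 -1.3971e+00] F [ 1.3  0.  -0.9] w 0.0619 q [0.19 0.74 0.7  0.01 2.35 1.59]
turn(tool,deg) [77.03 -0.17 -9.92] shift now-frame mm [-232.6   18.3   -2.9] after turn mm [-231.7  -27.5    5.3]
```

```bash
python3 - <<'E'
from feas import *
for pl in (L(0,-.037),L(-.01,-.037),L(-.01,.105)):
  for psi in(.334,.178,.5):
    for t in(-50,-48):
        rep("pl %s psi %.2f"%(np.round(pl,3),psi),[*pl,.046],psi,t,[.3,1,.6,.1,2.3,1.7]); rep("  hi",[*pl,.085],psi,t,[.3,1,.6,.1,2.3,1.7])
for psi in (.334,): 
  for t in (0,20,40): rep("Ahi",[.512,.395,.12],psi,t)
E
```

```text
pl [0.573 0.245] psi 0.33 -50 [ 0.32  1.02  0.61 -0.02  2.38  1.55] cost 3.7e-30 minmargin 0.27
  hi -50 [ 0.32  0.99  0.58 -0.02  2.44  1.55] cost 1.4e-24 minmargin 0.21
pl [0.573 0.245] psi 0.33 -48 [ 0.32  0.99  0.65 -0.02  2.34  1.55] cost 4.5e-22 minmargin 0.31
  hi -48 [ 0.32  0.96  0.62 -0.02  2.4   1.55] cost 3.9e-29 minmargin 0.25
pl [0.573 0.245] psi 0.18 -50 [0.27 1.   0.64 0.11 2.37 1.71] cost 5.8e-23 minmargin 0.28
  hi -50 [0.27 0.98 0.61 0.11 2.43 1.72] cost 2.0e-27 minmargin 0.22
pl [0.573 0.245] psi 0.18 -48 [0.27 0.98 0.67 0.1  2.33 1.7 ] cost 2.4e-29 minmargin 0.32
  hi -48 [0.27 0.95 0.64 0.11 2.39 1.71] cost 6.9e-18 minmargin 0.26
pl [0.573 0.245] psi 0.50 -50 [ 0.37  1.01  0.62 -0.15  2.37  1.38] cost 1.5e-26 minmargin 0.28
  hi -50 [ 0.37  0.99  0.59 -0.16  2.43  1.37] cost 3.1e-30 minmargin 0.22
pl [0.573 0.245] psi 0.50 -48 [ 0.37  0.99  0.65 -0.14  2.33  1.39] cost 1.6e-29 minmargin 0.32
  hi -48 [ 0.37  0.96  0.62 -0.15  2.39  1.37] cost 4.5e-23 minmargin 0.26
pl [0.563 0.243] psi 0.33 -50 [ 0.32  0.99  0.66 -0.01  2.36  1.55] cost 1.3e-20 minmargin 0.29
  
[... 1366 characters left out ...]
nmargin 0.2
pl [0.538 0.383] psi 0.18 -48 [0.44 1.05 0.54 0.27 2.36 1.94] cost 1.8e-28 minmargin 0.27
  hi -48 [0.44 1.02 0.5  0.29 2.41 1.97] cost 7.9e-22 minmargin 0.23
pl [0.538 0.383] psi 0.50 -50 [0.52 1.14 0.39 0.03 2.48 1.61] cost 4.7e-18 minmargin 0.12
  hi -50 [0.52 1.12 0.35 0.03 2.54 1.61] cost 2.0e-22 minmargin 0.08
pl [0.538 0.383] psi 0.50 -48 [0.52 1.1  0.44 0.03 2.44 1.61] cost 9.1e-25 minmargin 0.17
  hi -48 [0.52 1.08 0.4  0.03 2.5  1.61] cost 2.6e-20 minmargin 0.13
Ahi 0 [0.57 0.34 1.28 0.   1.52 1.81] cost 1.7e-25 minmargin 0.76
Ahi 20 [ 0.62  0.12  1.58 -0.11  1.1   1.89] cost 8.7e-30 minmargin 0.68
Ahi 40 [ 0.68 -0.02  1.86 -0.36  0.67  2.13] cost 1.2e-25 minmargin 0.44
```

>>> jog_arm(
  series=[
    {"x":-0.01,"y":0,"z":0,"rx":5,"ry":0,"rz":0},
    {"x":-0.02,"y":0,"z":0,"rx":6,"ry":0,"rz":0},
    {"x":-0.025,"y":0,"z":0,"rx":6,"ry":0,"rz":0},
    {"x":-0.025,"y":0,"z":0,"rx":6,"ry":0,"rz":0},
    {"x":-0.025,"y":0,"z":0,"rx":6,"ry":0,"rz":0},
    {"x":-0.025,"y":0,"z":0,"rx":6,"ry":0,"rz":0},
    {"x":-0.02,"y":0,"z":0,"rx":3,"ry":0,"rz":-3},
    {"x":-0.01,"y":0,"z":0,"rx":0,"ry":0,"rz":-3},
    {"x":0,"y":0,"z":0,"rx":0,"ry":0,"rz":-3},
    {"x":0,"y":0,"z":0,"rx":0,"ry":0,"rz":0},
  ],
)

```text
time: 35.88
tool_pos: [0.5434, 0.3345, 0.1584]
ee_rot: [-3.135, -0.002, -1.237]
wrist_force: [0.5, -0.4, 0.4]
width: 0.062
```

```bash
python3 - <<'E'
from tilt import *
plan([.512,.395,.09],.334,40,.06)
from bot import *
t=snap("top");s=snap("side");pickle.dump((t,s),open("p8.pkl","wb"))
crop(t,145,150,150,110,5,"t19")
E
```

```text
t 35.88 pos [0.5434 0.3345 0.1584] rot [-3.1350e+00 -1.6000e-03 -1.2368e+00] F [ 0.5 -0.4  0.4] w 0.062 q [ 0.46  0.29  1.23 -0.    1.62  1.7 ]
turn(tool,deg) [ 3.962e+01 -9.000e-02  3.000e-02] shift now-frame mm [-67.6  36.5  36.6] after turn mm [-67.5  51.5   5. ]
```

>>> jog_arm(
  series=[
    {"x":-0.012,"y":0.006,"z":0,"rx":0,"ry":0,"rz":0},
    {"x":-0.016,"y":0.008,"z":0,"rx":2,"ry":0,"rz":0},
    {"x":-0.016,"y":0.008,"z":0,"rx":4,"ry":0,"rz":0},
    {"x":-0.014,"y":0.008,"z":0,"rx":5,"ry":0,"rz":0},
    {"x":-0.006,"y":0.003,"z":0,"rx":5,"ry":0,"rz":0},
    {"x":0,"y":0,"z":0,"rx":5,"ry":0,"rz":0},
    {"x":0,"y":0,"z":0,"rx":5,"ry":0,"rz":0},
    {"x":0,"y":0,"z":0,"rx":5,"ry":0,"rz":0},
    {"x":0,"y":0,"z":0,"rx":5,"ry":0,"rz":0},
    {"x":0,"y":0,"z":0,"rx":3,"ry":0,"rz":0},
    {"x":0,"y":0,"z":0,"rx":0,"ry":0,"rz":0},
    {"x":0,"y":0,"z":0,"rx":0,"ry":0,"rz":0},
  ],
)

```text
time: 36.98
tool_pos: [0.4888, 0.3846, 0.1458]
ee_rot: [-2.443, 0.007, -1.261]
wrist_force: [0.3, 0.9, 0.4]
width: 0.0625
```

```bash
python3 - <<'E'
from tilt import *
from bot import *
t=snap("top");s=snap("side");pickle.dump((t,s),open("p8.pkl","wb"))
p,f=silfit([(t,"brown",body,(152,206,30,36))],[.512,.395,.334]);print(p,f)
plan([.512,.395,.032],.334,40,.09)
crop(t,140,180,110,80,7,"t20")
E
```

```text
[0.51202279 0.39537769 0.33781515] 96.56187719966351
t 37.08 pos [0.4898 0.3849 0.1465] rot [-2.4425  0.0069 -1.2619] F [ 0.4 -0.3  0.5] w 0.0623 q [ 0.72 -0.14  1.88 -0.36  0.78  2.16]
turn(tool,deg) [-0.06 -0.62 -1.35] shift now-frame mm [-1.4 55.1 32.3] after turn mm [-2.3 55.  32.3]
```

>>> jog_arm(
  series=[
    {"x":0,"y":0.008,"z":0.005,"rx":0,"ry":-0.4,"rz":-0.8},
    {"x":0,"y":0.012,"z":0.007,"rx":0,"ry":-0.2,"rz":-0.5},
    {"x":0,"y":0.012,"z":0.007,"rx":0,"ry":0,"rz":0},
    {"x":0,"y":0.01,"z":0.006,"rx":0,"ry":0,"rz":0},
    {"x":0,"y":0.005,"z":0.003,"rx":0,"ry":0,"rz":0},
    {"x":0,"y":0,"z":0,"rx":0,"ry":0,"rz":0},
    {"x":0,"y":0,"z":0,"rx":0,"ry":0,"rz":0},
  ],
)

```text
time: 37.67
tool_pos: [0.4781, 0.3806, 0.0956]
ee_rot: [-2.44, 0.003, -1.24]
wrist_force: [-1.0, 1.1, 0.3]
width: 0.0622
```

```bash
python3 - <<'E'
from tilt import *
plan([.512,.3955,.032],.335,40,.0)
s=snap("side");crop(s,200,250,110,110,6,"s21")
E
```

```text
t 37.67 pos [0.4781 0.3806 0.0956] rot [-2.4397  0.003  -1.2403] F [-1.   1.1  0.3] w 0.0622 q [ 0.72 -0.12  1.97 -0.4   0.67  2.2 ]
turn(tool,deg) [-0.22 -0.04 -0.31] shift now-frame mm [-2.9 13.  91.4] after turn mm [-2.9 12.7 91.5]
```

>>> jog_arm(
  series=[
    {"x":-0.001,"y":0.004,"z":0.012,"rx":0,"ry":0,"rz":-0.3},
    {"x":-0.001,"y":0.004,"z":0.018,"rx":0,"ry":0,"rz":0},
    {"x":-0.001,"y":0.003,"z":0.018,"rx":0,"ry":0,"rz":0},
    {"x":0,"y":0.002,"z":0.012,"rx":0,"ry":0,"rz":0},
    {"x":0,"y":0,"z":0.006,"rx":0,"ry":0,"rz":0},
    {"x":0,"y":0,"z":0,"rx":0,"ry":0,"rz":0},
  ],
)

```text
time: 38.22
tool_pos: [0.5142, 0.3989, 0.0438]
ee_rot: [-2.426, 0.005, -1.235]
wrist_force: [-0.1, -0.6, 0.2]
width: 0.0617
```

```bash
python3 - <<'E'
from tilt import *
plan([.512,.3955,.032],.335,40,.0)
s=snap("side");crop(s,200,250,110,110,6,"s22")
E
```

```text
t 38.22 pos [0.5142 0.3989 0.0438] rot [-2.4263  0.0046 -1.2354] F [-0.1 -0.6  0.2] w 0.0617 q [ 0.7   0.04  1.94 -0.47  0.52  2.27]
turn(tool,deg) [-0.99  0.22 -0.15] shift now-frame mm [ 2.6 10.5 25.8] after turn mm [ 2.5 10.1 26. ]
```

>>> jog_arm(
  series=[
    {"x":0.001,"y":0.004,"z":0.007,"rx":-0.5,"ry":0,"rz":0},
    {"x":0.001,"y":0.004,"z":0.008,"rx":0,"ry":0,"rz":0},
    {"x":0,"y":0.001,"z":0.005,"rx":0,"ry":0,"rz":0},
    {"x":0,"y":0,"z":0.002,"rx":0,"ry":0,"rz":0},
    {"x":0,"y":0,"z":0,"rx":0,"ry":0,"rz":0},
  ],
)

```text
time: 38.68
tool_pos: [0.5238, 0.4011, 0.024]
ee_rot: [-2.43, 0.007, -1.235]
wrist_force: [0.0, 0.2, -0.5]
width: 0.062
```

```bash
python3 - <<'E'
from tilt import *
plan([.512,.3955,.032],.335,40,.0)
E
```

```text
t 38.68 pos [0.5238 0.4011 0.024 ] rot [-2.4295  0.0069 -1.2348] F [ 0.   0.2 -0.5] w 0.062 q [ 0.68  0.09  1.94 -0.49  0.48  2.28]
turn(tool,deg) [-0.8   0.34 -0.22] shift now-frame mm [1.5 4.9 4.5] after turn mm [1.4 4.8 4.6]
```

>>> jog_arm(
  series=[
    {"x":0.001,"y":0.003,"z":0.003,"rx":-0.3,"ry":0.2,"rz":0},
    {"x":0,"y":0.002,"z":0.002,"rx":0,"ry":0,"rz":0},
    {"x":0,"y":0,"z":0,"rx":0,"ry":0,"rz":0},
  ],
)

```text
time: 38.93
tool_pos: [0.5237, 0.4, 0.0166]
ee_rot: [-2.435, 0.004, -1.237]
wrist_force: [-0.8, -0.2, 0.1]
width: 0.0624
```

>>> jog_arm(
  series=[
    {"x":0,"y":0,"z":0,"rx":0,"ry":0,"rz":0},
    {"x":0,"y":0,"z":0,"rx":0,"ry":0,"rz":0},
    {"x":0,"y":0,"z":0,"rx":0,"ry":0,"rz":0},
    {"x":0,"y":0,"z":0,"rx":0,"ry":0,"rz":0},
    {"x":0,"y":0,"z":0,"rx":0,"ry":0,"rz":0},
  ],
  claw=0.3,
)

```text
time: 39.35
tool_pos: [0.5235, 0.3993, 0.0164]
ee_rot: [-2.436, 0.003, -1.238]
wrist_force: [1.1, 0.3, -1.7]
width: 0.0418
```

```bash
python3 - <<'E'
from tilt import *
plan([.512,.3955,.032],.335,40,.0)
E
```

```text
t 39.35 pos [0.5235 0.3993 0.0164] rot [-2.4355  0.0031 -1.2377] F [ 1.1  0.3 -1.7] w 0.0418 q [ 0.68  0.1   1.94 -0.5   0.48  2.3 ]
turn(tool,deg) [-0.46  0.06 -0.2 ] shift now-frame mm [-0.2 -0.7 -0.7] after turn mm [-0.2 -0.7 -0.7]
```

Gripped. Lift.

>>> jog_arm(
  series=[
    {"x":0,"y":-0.006,"z":-0.007,"rx":0,"ry":0,"rz":0},
    {"x":0,"y":-0.009,"z":-0.011,"rx":0,"ry":0,"rz":0},
    {"x":0,"y":-0.01,"z":-0.012,"rx":0,"ry":0,"rz":0},
    {"x":0,"y":-0.01,"z":-0.012,"rx":0,"ry":0,"rz":0},
    {"x":0,"y":-0.009,"z":-0.011,"rx":0,"ry":0,"rz":0},
    {"x":0,"y":-0.006,"z":-0.007,"rx":0,"ry":0,"rz":0},
    {"x":0,"y":-0.003,"z":-0.003,"rx":0,"ry":0,"rz":0},
    {"x":0,"y":0,"z":0,"rx":0,"ry":0,"rz":0},
  ],
)

```text
time: 40.02
tool_pos: [0.5182, 0.3965, 0.0975]
ee_rot: [-2.451, 0.001, -1.238]
wrist_force: [-0.2, 0.7, -1.6]
width: 0.0413
```

>>> jog_arm(
  series=[
    {"x":0,"y":0,"z":0,"rx":-3,"ry":0,"rz":0},
    {"x":0,"y":0,"z":-0.001,"rx":-4,"ry":0,"rz":0},
    {"x":0,"y":0,"z":-0.001,"rx":-5,"ry":0,"rz":0},
    {"x":0,"y":0,"z":-0.001,"rx":-5,"ry":0,"rz":0},
    {"x":0,"y":0,"z":-0.001,"rx":-5,"ry":0,"rz":0},
    {"x":0,"y":0,"z":-0.001,"rx":-5,"ry":0,"rz":0},
    {"x":0,"y":0,"z":-0.001,"rx":-5,"ry":0,"rz":0},
    {"x":0,"y":0,"z":-0.001,"rx":-5,"ry":0,"rz":0},
    {"x":0,"y":0,"z":-0.001,"rx":-3,"ry":0,"rz":0},
    {"x":0,"y":0,"z":0,"rx":0,"ry":0,"rz":0},
  ],
)

```text
time: 40.85
tool_pos: [0.5085, 0.3922, 0.0918]
ee_rot: [3.084, -0.002, -1.233]
wrist_force: [-0.9, -0.0, -2.4]
width: 0.0418
```

```bash
python3 - <<'E'
from tilt import *
from feas import L
print(L(-.005,.117))
plan([*L(-.005,.117),.10],.178,-20,.0)
s=snap("side");crop(s,200,220,110,130,5,"s23")
E
```

```text
[0.5403628  0.39576607]
t 40.85 pos [0.5085 0.3922 0.0918] rot [ 3.0836e+00 -2.5000e-03 -1.2330e+00] F [-0.9 -0.  -2.4] w 0.0418 q [0.56 0.38 1.25 0.01 1.57 1.8 ]
turn(tool,deg) [-16.66  -2.     8.97] shift now-frame mm [  6.2 -25.4   8.3] after turn mm [  2.1 -27.3   0.4]
```

>>> jog_arm(
  series=[
    {"x":0,"y":-0.003,"z":0,"rx":0,"ry":0,"rz":3},
    {"x":0,"y":-0.005,"z":0,"rx":0,"ry":0,"rz":3},
    {"x":0,"y":-0.005,"z":0,"rx":-2,"ry":0,"rz":3},
    {"x":0,"y":-0.004,"z":-0.002,"rx":-4,"ry":0,"rz":0},
    {"x":0,"y":-0.004,"z":-0.002,"rx":-5,"ry":0,"rz":0},
    {"x":0,"y":-0.003,"z":-0.003,"rx":-5,"ry":0,"rz":0},
    {"x":0,"y":-0.002,"z":-0.003,"rx":-5,"ry":0,"rz":0},
    {"x":0,"y":0,"z":-0.003,"rx":-5,"ry":0,"rz":0},
    {"x":0,"y":0,"z":-0.003,"rx":-5,"ry":0,"rz":0},
    {"x":0,"y":0,"z":-0.002,"rx":-5,"ry":0,"rz":0},
    {"x":0,"y":0,"z":0,"rx":-3,"ry":0,"rz":0},
    {"x":0,"y":0,"z":0,"rx":0,"ry":0,"rz":0},
  ],
)

```text
time: 41.9
tool_pos: [0.5316, 0.4002, 0.0977]
ee_rot: [2.388, -0.016, -1.394]
wrist_force: [-0.2, -0.1, -3.4]
width: 0.0419
```

```bash
python3 - <<'E'
from tilt import *
from feas import L
o=robot.get_obs();print("tilt",np.degrees(o["ee_rot"][0])-180)
# grasp roll -2.4355 -> 
print("upright roll", -2.4355-np.pi/2+2*np.pi)
plan([*L(0,.117),.06],.178,np.degrees(-2.4355-np.pi/2+2*np.pi)-180,.0)
E
```

```text
tilt -43.1798555587566
upright roll 2.2768889803846895
t 41.9 pos [0.5316 0.4002 0.0977] rot [ 2.388  -0.0165 -1.394 ] F [-0.2 -0.1 -3.4] w 0.0419 q [0.46 1.   0.46 0.27 2.4  2.  ]
turn(tool,deg) [-6.36 -0.6  -0.73] shift now-frame mm [  5.1 -33.1  37.7] after turn mm [  5.9 -37.   33.7]
```

>>> jog_arm(
  series=[
    {"x":0.001,"y":-0.003,"z":0.003,"rx":-2,"ry":-0.3,"rz":-0.4},
    {"x":0.001,"y":-0.006,"z":0.006,"rx":-2,"ry":-0.3,"rz":-0.3},
    {"x":0.001,"y":-0.007,"z":0.007,"rx":-2,"ry":0,"rz":0},
    {"x":0.001,"y":-0.007,"z":0.006,"rx":-0.4,"ry":0,"rz":0},
    {"x":0.001,"y":-0.004,"z":0.003,"rx":0,"ry":0,"rz":0},
    {"x":0,"y":0,"z":0,"rx":0,"ry":0,"rz":0},
    {"x":0,"y":0,"z":0,"rx":0,"ry":0,"rz":0},
  ],
)

```text
time: 42.48
tool_pos: [0.5313, 0.3986, 0.0578]
ee_rot: [2.29, -0.0, -1.394]
wrist_force: [0.3, -0.3, -1.6]
width: 0.042
```

```bash
python3 - <<'E'
from tilt import *
from feas import L
plan([*L(0,.117),.050],.178,np.degrees(2.2769)-180,.0)
s=snap("side");crop(s,190,230,110,120,5,"s24")
E
```

```text
t 42.48 pos [0.5313 0.3986 0.0578] rot [ 2.2903e+00 -5.0000e-04 -1.3936e+00] F [ 0.3 -0.3 -1.6] w 0.042 q [0.45 1.1  0.4  0.32 2.44 2.  ]
turn(tool,deg) [-0.77  0.02 -0.05] shift now-frame mm [  4.4 -14.5  14. ] after turn mm [  4.4 -14.6  13.8]
```

>>> jog_arm(
  series=[
    {"x":0.001,"y":-0.004,"z":0.003,"rx":-0.4,"ry":0,"rz":0},
    {"x":0.001,"y":-0.005,"z":0.004,"rx":-0.3,"ry":0,"rz":0},
    {"x":0,"y":-0.003,"z":0.003,"rx":0,"ry":0,"rz":0},
    {"x":0,"y":-0.001,"z":0.001,"rx":0,"ry":0,"rz":0},
    {"x":0,"y":0,"z":0,"rx":0,"ry":0,"rz":0},
  ],
)

```text
time: 42.95
tool_pos: [0.5327, 0.3977, 0.0439]
ee_rot: [2.286, 0.002, -1.393]
wrist_force: [-0.3, 0.0, -2.5]
width: 0.0417
```

```bash
python3 - <<'E'
from tilt import *
from feas import L
plan([*L(0,.117),.046],.178,np.degrees(2.2769)-180,.0)
E
```

```text
t 42.95 pos [0.5327 0.3977 0.0439] rot [ 2.2865e+00  1.8000e-03 -1.3926e+00] F [-0.3  0.  -2.5] w 0.0417 q [0.45 1.12 0.41 0.32 2.43 1.99]
turn(tool,deg) [-0.55  0.06  0.09] shift now-frame mm [ 3.3 -6.3  8.4] after turn mm [ 3.3 -6.4  8.4]
```

>>> jog_arm(
  series=[
    {"x":0,"y":-0.003,"z":0.003,"rx":-0.4,"ry":0,"rz":0},
    {"x":0,"y":-0.003,"z":0.002,"rx":0,"ry":0,"rz":0},
    {"x":0,"y":0,"z":0,"rx":0,"ry":0,"rz":0},
  ],
)

```text
time: 43.2
tool_pos: [0.5332, 0.3978, 0.0364]
ee_rot: [2.28, 0.003, -1.393]
wrist_force: [2.3, 2.9, 2.4]
width: 0.0417
```

>>> jog_arm(
  series=[
    {"x":0,"y":-0.003,"z":0.002,"rx":-0.3,"ry":0,"rz":0},
    {"x":0,"y":-0.002,"z":0.002,"rx":0,"ry":0,"rz":0},
  ],
)

```text
time: 43.37
tool_pos: [0.5334, 0.3978, 0.0364]
ee_rot: [2.275, 0.006, -1.39]
wrist_force: [0.9, 0.3, 4.3]
width: 0.0422
```

>>> jog_arm(
  series=[
    {"x":0,"y":-0.003,"z":0.002,"rx":0,"ry":0,"rz":0},
    {"x":0,"y":-0.002,"z":0.002,"rx":0,"ry":0,"rz":0},
  ],
)

```text
time: 43.53
tool_pos: [0.5334, 0.3977, 0.0365]
ee_rot: [2.274, 0.008, -1.387]
wrist_force: [2.5, 1.0, 4.2]
width: 0.0415
```

>>> jog_arm(
  series=[
    {"x":0,"y":0,"z":0,"rx":0,"ry":0,"rz":0},
    {"x":0,"y":0,"z":0,"rx":0,"ry":0,"rz":0},
    {"x":0,"y":0,"z":0,"rx":0,"ry":0,"rz":0},
    {"x":0,"y":0.003,"z":-0.005,"rx":0,"ry":0,"rz":0},
    {"x":0,"y":0.007,"z":-0.007,"rx":0,"ry":0,"rz":0},
  ],
  claw=0.6,
)

```text
time: 43.95
tool_pos: [0.5354, 0.3977, 0.0521]
ee_rot: [2.27, 0.007, -1.386]
wrist_force: [-0.1, 0.3, -0.5]
width: 0.0562
```

```bash
python3 - <<'E'
from tilt import *
go([.5,.38,.2],None,target=pose(.178,0))
s=snap("side");crop(s,190,230,110,120,5,"s25")
E
```

```text
t 43.95 pos [0.5354 0.3977 0.0521] rot [ 2.2702  0.0071 -1.3862] F [-0.1  0.3 -0.5] w 0.0562 q [0.45 1.14 0.36 0.33 2.47 2.  ]
turn(tool,deg) [49.93  0.22  0.53] shift now-frame mm [  9.9 137.7 -66.2] after turn mm [  11.2   38.  -147.9]
```

>>> jog_arm(
  series=[
    {"x":0,"y":0.011,"z":-0.009,"rx":1,"ry":0,"rz":0},
    {"x":0,"y":0.013,"z":-0.01,"rx":2,"ry":0,"rz":0},
    {"x":0,"y":0.013,"z":-0.01,"rx":2,"ry":0,"rz":0},
    {"x":0,"y":0.013,"z":-0.011,"rx":3,"ry":0,"rz":0},
    {"x":0,"y":0.013,"z":-0.012,"rx":4,"ry":0,"rz":0},
    {"x":0,"y":0.012,"z":-0.012,"rx":4,"ry":0,"rz":0},
    {"x":0,"y":0.01,"z":-0.012,"rx":4,"ry":0,"rz":0},
    {"x":0,"y":0.01,"z":-0.012,"rx":4,"ry":0,"rz":0},
    {"x":0,"y":0.01,"z":-0.01,"rx":4,"ry":0,"rz":0},
    {"x":0,"y":0.005,"z":-0.005,"rx":4,"ry":0,"rz":0},
  ],
)

```text
time: 44.83
tool_pos: [0.519, 0.3916, 0.2069]
ee_rot: [2.851, 0.008, -1.39]
wrist_force: [0.1, 0.9, 0.2]
width: 0.0564
```

```bash
python3 - <<'E'
from tilt import *
go([.4,.0,.3],None,target=pose(.178,0))
E
```

```text
t 44.83 pos [0.519  0.3916 0.2069] rot [ 2.8511  0.0078 -1.3904] F [0.1 0.9 0.2] w 0.0564 q [0.51 0.53 0.83 0.11 2.05 1.93]
turn(tool,deg) [16.65  0.42  0.2 ] shift now-frame mm [363.1 207.  -38.2] after turn mm [364.3 186.5 -93.1]
```

Retract the arm to the bare bench area and inspect everything.

>>> jog_arm(
  series=[
    {"x":0.01,"y":0.015,"z":-0.005,"rx":5,"ry":0,"rz":0},
    {"x":0.015,"y":0.02,"z":-0.01,"rx":5,"ry":0,"rz":0},
    {"x":0.025,"y":0.02,"z":-0.01,"rx":5,"ry":0,"rz":0},
    {"x":0.03,"y":0.015,"z":-0.01,"rx":0,"ry":0,"rz":0},
    {"x":0.03,"y":0.015,"z":-0.01,"rx":0,"ry":0,"rz":0},
    {"x":0.03,"y":0.015,"z":-0.01,"rx":0,"ry":0,"rz":0},
    {"x":0.03,"y":0.01,"z":-0.01,"rx":0,"ry":0,"rz":0},
    {"x":0.03,"y":0.01,"z":-0.01,"rx":0,"ry":0,"rz":0},
    {"x":0.03,"y":0.01,"z":-0.01,"rx":0,"ry":0,"rz":0},
    {"x":0.03,"y":0.01,"z":0,"rx":0,"ry":0,"rz":0},
    {"x":0.03,"y":0,"z":0,"rx":0,"ry":0,"rz":0},
    {"x":0.02,"y":0,"z":0,"rx":0,"ry":0,"rz":0},
  ],
)

```text
time: 45.83
tool_pos: [0.4313, 0.0528, 0.3199]
ee_rot: [-3.128, 0.012, -1.376]
wrist_force: [0.1, -0.4, -0.6]
width: 0.0562
```

>>> jog_arm(
  series=[
    {"x":0.02,"y":0.01,"z":0,"rx":0,"ry":0,"rz":0},
    {"x":0.03,"y":0.01,"z":0,"rx":0,"ry":0,"rz":0},
    {"x":0.03,"y":0.01,"z":0,"rx":0,"ry":0,"rz":0},
    {"x":0.03,"y":0,"z":0,"rx":0,"ry":0,"rz":0},
    {"x":0.02,"y":0,"z":0,"rx":0,"ry":0,"rz":0},
    {"x":0,"y":0,"z":0,"rx":0,"ry":0,"rz":0},
  ],
)

```text
time: 46.33
tool_pos: [0.4241, -0.0893, 0.3247]
ee_rot: [-3.119, 0.009, -1.382]
wrist_force: [-0.9, 0.5, 0.0]
width: 0.0563
```

```bash
python3 teal.py; python3 - <<'E'
from fit import *
t,s=pickle.load(open("p7.pkl","rb"))
crop(t,145,170,150,90,5,"t26");crop(s,190,220,110,130,5,"s26");crop(t,320,155,90,95,6,"t27")
o=robot.get_obs();print(o["tool_pos"],o["time"])
E
```

```text
teal 0.13153811459148537 63 resid 0.26817925500488315
[ 0.42401387 -0.08667516  0.32504589] 46.4333
```

```bash
python3 - <<'E'
from bot import *
t,s=pickle.load(open("p7.pkl","rb"))
def capc(s,roi,kind):
    x,y,w,h=roi;im=s["img"][y:y+h,x:x+w].astype(float)
    if kind=="w": m=(im.min(2)>150)&(np.ptp(im,axis=2)<30)
    return m
for n,pt in(("A",(168.9,226.7)),("B",(236.5,205.5)),("N",(145+203/5-.5,170+217/5-.5))):
    p=atz(t,[pt],.086)[0];d=p[:2]-np.array(lane[:2]);c,sn=np.cos(lane[2]),np.sin(lane[2]);print(n,p.round(4),"lane",(c*d[0]+sn*d[1]).round(4),(-sn*d[0]+c*d[1]).round(4))
for n,pt in(("A",(190+286/5-.5,220+448/5-.5)),("N",(190+275/5-.5,220+350/5-.5))):
    p=atz(s,[pt],.086)[0];d=p[:2]-np.array(lane[:2]);print("side",n,p.round(4),"lane",(c*d[0]+sn*d[1]).round(4),(-sn*d[0]+c*d[1]).round(4))
for off,g in((.35,0),):
    p,f=silfit([(t,"brown",stand,(158,212,32,30))],[.515,.35,-.25]);print(p,f)
    d=p[:2]-np.array(lane[:2]);print("A base lane",(c*d[0]+sn*d[1]).round(4),(-sn*d[0]+c*d[1]).round(4))
draws(t,[(p,stand,(0,255,0)),(lane,lseg,(0,0,255))],145,180,125,80,6,"b_t2");draws(s,[(p,stand,(0,255,0)),(lane,lseg,(0,0,255))],205,245,110,110,6,"b_s2")
E
```

```text
A [0.5141 0.3621 0.086 ] lane -0.0368 0.0885
B [0.5767 0.1724 0.086 ] lane -0.0088 -0.1093
N [0.5536 0.3172 0.086 ] lane -0.0059 0.0373
side A [0.5151 0.3654 0.086 ] lane -0.0352 0.0916
side N [0.556  0.3187 0.086 ] lane -0.0033 0.0384
[ 0.50804621  0.36194406 -0.49397652] 111.03312470080547
A base lane -0.0428 0.0894
```

>>> jog_arm(
  series=[
    {"x":0,"y":0,"z":0,"rx":0,"ry":0,"rz":-5},
    {"x":0,"y":0,"z":0,"rx":0,"ry":0,"rz":-7},
    {"x":0,"y":0,"z":0,"rx":0,"ry":0,"rz":-7},
    {"x":0,"y":0,"z":0,"rx":0,"ry":0,"rz":-7},
    {"x":0,"y":0,"z":0,"rx":0,"ry":0,"rz":-7},
    {"x":0,"y":0,"z":0,"rx":0,"ry":0,"rz":-7},
    {"x":0,"y":0,"z":0,"rx":0,"ry":0,"rz":-7},
    {"x":0,"y":0,"z":0,"rx":0,"ry":0,"rz":-7},
    {"x":0,"y":0,"z":0,"rx":0,"ry":0,"rz":-7},
    {"x":0,"y":0,"z":0,"rx":0,"ry":0,"rz":-7},
    {"x":0,"y":0,"z":0,"rx":0,"ry":0,"rz":-7},
    {"x":0,"y":0,"z":0,"rx":0,"ry":0,"rz":-7},
  ],
  claw=0.64,
)

```text
time: 47.43
tool_pos: [0.4218, -0.0666, 0.3321]
ee_rot: [-3.122, -0.031, 0.091]
wrist_force: [0.2, -0.2, 0.2]
width: 0.0602
```

>>> jog_arm(
  series=[
    {"x":0,"y":0,"z":0,"rx":0,"ry":0,"rz":-7},
    {"x":0,"y":0,"z":0,"rx":0,"ry":0,"rz":-7},
    {"x":0,"y":0,"z":0,"rx":0,"ry":0,"rz":-7},
    {"x":0,"y":0,"z":0,"rx":0,"ry":0,"rz":-7},
    {"x":0,"y":0,"z":0,"rx":0,"ry":0,"rz":-7},
    {"x":0,"y":0,"z":0,"rx":0,"ry":0,"rz":-7},
    {"x":0,"y":0,"z":0,"rx":0,"ry":0,"rz":-7},
    {"x":0,"y":0,"z":0,"rx":0,"ry":0,"rz":-7},
    {"x":0,"y":0,"z":0,"rx":0,"ry":0,"rz":-5},
    {"x":0,"y":0,"z":0,"rx":0,"ry":0,"rz":0},
  ],
)

```text
time: 48.27
tool_pos: [0.419, -0.048, 0.3382]
ee_rot: [3.119, -0.04, 1.191]
wrist_force: [-0.1, 0.0, 0.9]
width: 0.0603
```

```bash
python3 -c "
from go import *
go([.5145,.3635,.16],1.23)"
```

```text
t 48.27 pos [ 0.419  -0.048   0.3382] rot [ 3.1189 -0.0404  1.1915] F [-0.1  0.   0.9] w 0.0603 q [-0.28 -0.21  1.39  0.04  1.93 -1.46]
turn(tool,deg) [ 1.34 -2.29 -2.23] shift now-frame mm [410.  -68.1 193.5] after turn mm [419.7 -47.6 178.2]
```

>>> jog_arm(
  series=[
    {"x":0.01,"y":0,"z":0,"rx":0.7,"ry":-1.2,"rz":-1},
    {"x":0.02,"y":-0.002,"z":0,"rx":0.6,"ry":-1,"rz":-1},
    {"x":0.03,"y":-0.004,"z":0.008,"rx":0,"ry":0,"rz":0},
    {"x":0.035,"y":-0.004,"z":0.01,"rx":0,"ry":0,"rz":0},
    {"x":0.035,"y":-0.004,"z":0.01,"rx":0,"ry":0,"rz":0},
    {"x":0.035,"y":-0.004,"z":0.01,"rx":0,"ry":0,"rz":0},
    {"x":0.035,"y":-0.004,"z":0.01,"rx":0,"ry":0,"rz":0},
    {"x":0.035,"y":-0.004,"z":0.01,"rx":0,"ry":0,"rz":0},
    {"x":0.035,"y":-0.004,"z":0.01,"rx":0,"ry":0,"rz":0},
    {"x":0.03,"y":-0.004,"z":0.01,"rx":0,"ry":0,"rz":0},
    {"x":0.02,"y":-0.004,"z":0.005,"rx":0,"ry":0,"rz":0},
    {"x":0,"y":0,"z":0,"rx":0,"ry":0,"rz":0},
  ],
)

```text
time: 49.27
tool_pos: [0.4899, 0.2941, 0.258]
ee_rot: [3.136, -0.006, 1.212]
wrist_force: [0.1, -0.7, -0.0]
width: 0.0604
```

```bash
python3 -c "
from go import *
go([.5145,.3635,.16],1.23)"
```

```text
t 49.27 pos [0.4899 0.2941 0.258 ] rot [ 3.1359 -0.0057  1.2116] F [ 0.1 -0.7 -0. ] w 0.0604 q [ 0.44  0.13  1.23 -0.    1.78 -0.77]
turn(tool,deg) [ 0.33 -0.32 -1.06] shift now-frame mm [73.1 -1.9 98.4] after turn mm [73.6 -0.  98. ]
```

>>> jog_arm(
  series=[
    {"x":0.012,"y":0,"z":0.01,"rx":0.3,"ry":-0.3,"rz":-0.6},
    {"x":0.016,"y":0,"z":0.018,"rx":0,"ry":0,"rz":-0.4},
    {"x":0.016,"y":0,"z":0.018,"rx":0,"ry":0,"rz":0},
    {"x":0.014,"y":0,"z":0.018,"rx":0,"ry":0,"rz":0},
    {"x":0.008,"y":0,"z":0.014,"rx":0,"ry":0,"rz":0},
    {"x":0.002,"y":0,"z":0.008,"rx":0,"ry":0,"rz":0},
    {"x":0,"y":0,"z":0,"rx":0,"ry":0,"rz":0},
    {"x":0,"y":0,"z":0,"rx":0,"ry":0,"rz":0},
  ],
)

```text
time: 49.93
tool_pos: [0.5092, 0.3644, 0.1735]
ee_rot: [3.139, -0.002, 1.226]
wrist_force: [-0.3, 0.3, 0.5]
width: 0.0599
```

```bash
python3 -c "
from go import *
go([.5145,.3635,.11],1.23)
s=snap('side');crop(s,190,220,110,130,5,'s30');t=snap('top');crop(t,130,170,150,90,5,'t30')"
```

```text
t 49.93 pos [0.5092 0.3644 0.1735] rot [ 3.1387e+00 -1.6000e-03  1.2262e+00] F [-0.3  0.3  0.5] w 0.0599 q [ 0.53  0.26  1.23 -0.    1.64 -0.7 ]
turn(tool,deg) [ 0.17 -0.09 -0.22] shift now-frame mm [ 0.9  5.1 63.5] after turn mm [ 0.9  5.3 63.5]
```

>>> jog_arm(
  series=[
    {"x":0.001,"y":0.002,"z":0.008,"rx":0,"ry":0,"rz":0},
    {"x":0,"y":0.001,"z":0.014,"rx":0,"ry":0,"rz":0},
    {"x":0,"y":0,"z":0.014,"rx":0,"ry":0,"rz":0},
    {"x":0,"y":0,"z":0.01,"rx":0,"ry":0,"rz":0},
    {"x":0,"y":0,"z":0.006,"rx":0,"ry":0,"rz":0},
    {"x":0,"y":0,"z":0,"rx":0,"ry":0,"rz":0},
    {"x":0,"y":0,"z":0,"rx":0,"ry":0,"rz":0},
  ],
)

```text
time: 50.62
tool_pos: [0.5174, 0.3628, 0.1271]
ee_rot: [3.128, -0.013, 1.221]
wrist_force: [-1.4, 0.1, 0.5]
width: 0.0601
```

```bash
python3 -c "
from go import *
go([.5135,.3635,.035],1.23)
s=snap('side');crop(s,200,250,80,90,8,'s31')
o=robot.get_obs();print(proj(s,o['tool_pos']))"
```

```text
t 50.62 pos [0.5174 0.3628 0.1271] rot [ 3.1284 -0.0127  1.221 ] F [-1.4  0.1  0.5] w 0.0601 q [ 0.52  0.28  1.3  -0.    1.54 -0.7 ]
turn(tool,deg) [ 0.76 -0.72 -0.52] shift now-frame mm [-1.9 -5.1 92. ] after turn mm [-0.6 -3.9 92.1]
[[244.65634981 297.56939036]]
```

>>> jog_arm(
  series=[
    {"x":0,"y":-0.002,"z":0.008,"rx":0.6,"ry":-0.6,"rz":-0.4},
    {"x":0,"y":-0.002,"z":0.012,"rx":0.3,"ry":-0.3,"rz":0},
    {"x":0,"y":0,"z":0.012,"rx":0,"ry":0,"rz":0},
    {"x":0,"y":0,"z":0.01,"rx":0,"ry":0,"rz":0},
    {"x":0,"y":0,"z":0.005,"rx":0,"ry":0,"rz":0},
    {"x":0,"y":0,"z":0,"rx":0,"ry":0,"rz":0},
  ],
)

```text
time: 51.17
tool_pos: [0.5142, 0.3651, 0.0769]
ee_rot: [-3.139, 0.002, 1.229]
wrist_force: [0.8, 0.7, -0.8]
width: 0.0601
```

```bash
python3 -c "
from go import *
go([.514,.3635,.035],1.23)
s=snap('side');crop(s,200,250,80,90,8,'s32')"
```

```text
t 51.17 pos [0.5142 0.3651 0.0769] rot [-3.1394e+00  2.4000e-03  1.2290e+00] F [ 0.8  0.7 -0.8] w 0.0601 q [ 0.53  0.32  1.35  0.    1.47 -0.7 ]
turn(tool,deg) [-0.12  0.14 -0.06] shift now-frame mm [-1.4  0.5 41.9] after turn mm [-1.5  0.4 41.9]
```

>>> jog_arm(
  series=[
    {"x":-0.001,"y":0,"z":0.008,"rx":0,"ry":0,"rz":0},
    {"x":0,"y":0,"z":0.012,"rx":0,"ry":0,"rz":0},
    {"x":0,"y":0,"z":0.01,"rx":0,"ry":0,"rz":0},
    {"x":0,"y":0,"z":0.005,"rx":0,"ry":0,"rz":0},
    {"x":0,"y":0,"z":0,"rx":0,"ry":0,"rz":0},
    {"x":0,"y":0,"z":0,"rx":0,"ry":0,"rz":0},
  ],
)

```text
time: 51.72
tool_pos: [0.5138, 0.364, 0.0387]
ee_rot: [-3.14, 0.002, 1.229]
wrist_force: [-0.2, -0.8, 0.5]
width: 0.06
```

```bash
python3 -c "
from go import *
go([.514,.3635,.035],1.23)"
```

```text
t 51.72 pos [0.5138 0.364  0.0387] rot [-3.1398e+00  1.9000e-03  1.2289e+00] F [-0.2 -0.8  0.5] w 0.06 q [ 0.53  0.35  1.4   0.    1.4  -0.7 ]
turn(tool,deg) [-0.1   0.11 -0.06] shift now-frame mm [-0.4  0.3  3.7] after turn mm [-0.4  0.3  3.7]
```

>>> jog_arm(
  series=[
    {"x":0,"y":0,"z":0,"rx":0,"ry":0,"rz":0},
    {"x":0,"y":0,"z":0,"rx":0,"ry":0,"rz":0},
    {"x":0,"y":0,"z":0,"rx":0,"ry":0,"rz":0},
    {"x":0,"y":0,"z":0,"rx":0,"ry":0,"rz":0},
    {"x":0,"y":0,"z":0,"rx":0,"ry":0,"rz":0},
  ],
  claw=0.3,
)

```text
time: 52.13
tool_pos: [0.5142, 0.364, 0.0393]
ee_rot: [-3.141, 0.002, 1.229]
wrist_force: [0.3, 0.6, -2.5]
width: 0.0426
```

>>> jog_arm(
  series=[
    {"x":0,"y":0,"z":-0.008,"rx":0,"ry":0,"rz":0},
    {"x":0,"y":0,"z":-0.01,"rx":0,"ry":0,"rz":0},
    {"x":0,"y":0,"z":-0.006,"rx":0,"ry":0,"rz":0},
    {"x":0,"y":0,"z":0,"rx":0,"ry":0,"rz":0},
    {"x":0,"y":0,"z":0,"rx":0,"ry":0,"rz":0},
  ],
)

```text
time: 52.55
tool_pos: [0.514, 0.3641, 0.0657]
ee_rot: [-3.14, 0.002, 1.229]
wrist_force: [-0.4, -0.2, -2.6]
width: 0.0421
```

```bash
python3 -c "
from go import *
go([.545,.402,.06],1.23)"
```

```text
t 52.55 pos [0.514  0.3641 0.0657] rot [-3.1401e+00  1.7000e-03  1.2290e+00] F [-0.4 -0.2 -2.6] w 0.0421 q [ 0.53  0.33  1.37  0.    1.45 -0.7 ]
turn(tool,deg) [-0.09  0.1  -0.06] shift now-frame mm [46.1 16.5  5.6] after turn mm [46.1 16.6  5.7]
```

>>> jog_arm(
  series=[
    {"x":0.006,"y":0.002,"z":0,"rx":0,"ry":0,"rz":0},
    {"x":0.01,"y":0.004,"z":0,"rx":0,"ry":0,"rz":0},
    {"x":0.01,"y":0.004,"z":0,"rx":0,"ry":0,"rz":0},
    {"x":0.01,"y":0.003,"z":0,"rx":0,"ry":0,"rz":0},
    {"x":0.005,"y":0.002,"z":0,"rx":0,"ry":0,"rz":0},
    {"x":0.002,"y":0,"z":0,"rx":0,"ry":0,"rz":0},
    {"x":0,"y":0,"z":0,"rx":0,"ry":0,"rz":0},
    {"x":0,"y":0,"z":0,"rx":0,"ry":0,"rz":0},
  ],
)

```text
time: 53.22
tool_pos: [0.5442, 0.4022, 0.0646]
ee_rot: [-3.139, 0.002, 1.229]
wrist_force: [-0.1, -0.7, -1.7]
width: 0.0424
```

```bash
python3 -c "
from go import *
go([.545,.402,.042],1.23)"
```

```text
t 53.22 pos [0.5442 0.4022 0.0646] rot [-3.1393e+00  2.2000e-03  1.2289e+00] F [-0.1 -0.7 -1.7] w 0.0424 q [ 0.55  0.43  1.23  0.    1.48 -0.68]
turn(tool,deg) [-0.13  0.13 -0.06] shift now-frame mm [ 0.2  0.9 22.6] after turn mm [ 0.1  0.9 22.6]
```

Lower to about 1 mm over its original grasp height (0.039), then to contact.

>>> jog_arm(
  series=[
    {"x":0,"y":0,"z":0.006,"rx":0,"ry":0,"rz":0},
    {"x":0,"y":0,"z":0.008,"rx":0,"ry":0,"rz":0},
    {"x":0,"y":0,"z":0.005,"rx":0,"ry":0,"rz":0},
    {"x":0,"y":0,"z":0.002,"rx":0,"ry":0,"rz":0},
    {"x":0,"y":0,"z":0,"rx":0,"ry":0,"rz":0},
  ],
)

```text
time: 53.63
tool_pos: [0.5427, 0.4006, 0.0406]
ee_rot: [-3.138, 0.005, 1.228]
wrist_force: [-0.5, 0.5, -3.2]
width: 0.0423
```

>>> jog_arm(
  series=[
    {"x":0,"y":0,"z":0.002,"rx":0,"ry":0,"rz":0},
    {"x":0,"y":0,"z":0.002,"rx":0,"ry":0,"rz":0},
  ],
)

```text
time: 53.8
tool_pos: [0.5429, 0.4004, 0.0391]
ee_rot: [-3.139, 0.004, 1.228]
wrist_force: [-4.1, -2.4, 9.0]
width: 0.0426
```

Contact (9 N). Release and rise.

>>> jog_arm(
  series=[
    {"x":0,"y":0,"z":0,"rx":0,"ry":0,"rz":0},
    {"x":0,"y":0,"z":0,"rx":0,"ry":0,"rz":0},
    {"x":0,"y":0,"z":0,"rx":0,"ry":0,"rz":0},
    {"x":0,"y":0,"z":-0.006,"rx":0,"ry":0,"rz":0},
    {"x":0,"y":0,"z":-0.012,"rx":0,"ry":0,"rz":0},
    {"x":0,"y":0,"z":-0.016,"rx":0,"ry":0,"rz":0},
    {"x":0,"y":0,"z":-0.018,"rx":0,"ry":0,"rz":0},
    {"x":0,"y":0,"z":-0.018,"rx":0,"ry":0,"rz":0},
    {"x":0,"y":0,"z":-0.02,"rx":0,"ry":0,"rz":0},
    {"x":0,"y":0,"z":-0.02,"rx":0,"ry":0,"rz":0},
    {"x":0,"y":0,"z":-0.02,"rx":0,"ry":0,"rz":0},
  ],
  claw=0.6,
)

```text
time: 54.72
tool_pos: [0.5427, 0.4001, 0.178]
ee_rot: [-3.138, 0.005, 1.228]
wrist_force: [0.6, -0.2, -0.3]
width: 0.0561
```

```bash
python3 -c "
from go import *
go([.40,.0,.30],1.23)
s=snap('side');crop(s,190,230,90,120,6,'s33')"
```

```text
t 54.72 pos [0.5427 0.4001 0.178 ] rot [-3.1384  0.0046  1.2277] F [ 0.6 -0.2 -0.3] w 0.0561 q [ 0.55  0.38  1.08 -0.    1.69 -0.68]
turn(tool,deg) [-0.18  0.26 -0.13] shift now-frame mm [-4.253e+02 -2.000e-01 -1.201e+02] after turn mm [-424.8   -0.8 -122. ]
```

Standing on the band. Withdraw fully and check.

>>> jog_arm(
  series=[
    {"x":-0.015,"y":0,"z":-0.01,"rx":0,"ry":0,"rz":0},
    {"x":-0.03,"y":0,"z":-0.012,"rx":0,"ry":0,"rz":0},
    {"x":-0.035,"y":0,"z":-0.012,"rx":0,"ry":0,"rz":0},
    {"x":-0.035,"y":0,"z":-0.012,"rx":0,"ry":0,"rz":0},
    {"x":-0.035,"y":0,"z":-0.012,"rx":0,"ry":0,"rz":0},
    {"x":-0.035,"y":0,"z":-0.01,"rx":0,"ry":0,"rz":0},
    {"x":-0.035,"y":0,"z":-0.01,"rx":0,"ry":0,"rz":0},
    {"x":-0.035,"y":0,"z":-0.01,"rx":0,"ry":0,"rz":0},
    {"x":-0.035,"y":0,"z":0,"rx":0,"ry":0,"rz":0},
    {"x":-0.035,"y":0,"z":0,"rx":0,"ry":0,"rz":0},
    {"x":-0.035,"y":0,"z":0,"rx":0,"ry":0,"rz":0},
    {"x":-0.02,"y":0,"z":0,"rx":0,"ry":0,"rz":0},
  ],
)

```text
time: 55.77
tool_pos: [0.4131, 0.0334, 0.2801]
ee_rot: [3.12, -0.013, 1.238]
wrist_force: [0.7, -0.4, -0.1]
width: 0.0563
```

>>> jog_arm(
  series=[
    {"x":-0.02,"y":0.01,"z":0,"rx":0,"ry":0,"rz":0},
    {"x":-0.03,"y":0.01,"z":0,"rx":0,"ry":0,"rz":0},
    {"x":-0.02,"y":0,"z":0,"rx":0,"ry":0,"rz":0},
    {"x":0,"y":0,"z":0,"rx":0,"ry":0,"rz":0},
    {"x":0,"y":0,"z":0,"rx":0,"ry":0,"rz":0},
  ],
)

```text
time: 56.18
tool_pos: [0.4064, -0.0462, 0.2827]
ee_rot: [3.111, -0.014, 1.231]
wrist_force: [-0.2, 0.5, 0.4]
width: 0.0561
```

```bash
python3 teal.py; python3 - <<'E'
from fit import *
t,s=pickle.load(open("p7.pkl","rb"))
crop(t,145,170,150,90,5,"t34");crop(s,190,220,110,130,5,"s34");crop(s,270,140,110,80,7,"s35")
o=robot.get_obs();print(o["tool_pos"],o["time"])
E
```

```text
teal 0.1315434379155337 63 resid 0.28821227081696726
[ 0.40659395 -0.04527475  0.28267544] 56.2833
```

```bash
cat h.py | head -40; cat bot.py | head -30; python3 - <<'E'
import pickle,numpy as np,inspect
import h
print(inspect.signature(h.atz))
t,s=pickle.load(open('p7.pkl','rb'))
x0,y0,a=.566,.2815,.178
def lane(p):
    d=np.array(p[:2])-[x0,y0];return np.round([np.cos(a)*d[0]+np.sin(a)*d[1],-np.sin(a)*d[0]+np.cos(a)*d[1]],4)
for n,pic,px in (('top',t,(156.5,216.5)),('side',s,(228.5,315.1))):
    try: print(n,lane(h.atz(pic,px,.086)))
    except Exception as e: print(e); print(n,lane(h.atz(pic,*px,.086)))
E
```

```text
import numpy as np, cv2
from scipy.spatial.transform import Rotation as R
from scipy.optimize import least_squares
from bench import robot,cams
def snap(n,name=None):
    s=cams.snapshot(n)
    if name: cv2.imwrite(f"pics/{name}.png",s["img"][:,:,::-1])
    return s
CAL={"side":None,"top":None}
def cam(s): # (K,k1,origin,Rcw)
    return s["mtx"],s["k1"],np.array(s["origin"]),R.from_euler("xyz",s["attitude"]).as_matrix()
def proj(s,P):
    K,k1,o,A=cam(s); p=(np.atleast_2d(P)-o)@A
    u=p[:,:2]/p[:,2:]; u=u*(1+k1*(u**2).sum(1,keepdims=True))
    return u*K[0,0]+K[:2,2]
def ray(s,px):
    K,k1,o,A=cam(s); d=(np.atleast_2d(px)-K[:2,2])/K[0,0]; u=d.copy()
    for _ in range(20): u=d/(1+k1*(u**2).sum(1,keepdims=True))
    v=np.c_[u,np.ones(len(u))]@A.T
    return o,v/np.linalg.norm(v,axis=1,keepdims=True)
def atz(s,px,z):
    o,v=ray(s,px); return o+v*((z-o[2])/v[:,2:])
def tri(s1,p1,s2,p2):
    o1,v1=ray(s1,p1);o2,v2=ray(s2,p2);out=[]
    for a,b in zip(v1,v2):
        t=np.linalg.lstsq(np.c_[a,-b],o2-o1,rcond=None)[0]
        q1=o1+a*t[0];q2=o2+b*t[1]; out.append(np.r_[(q1+q2)/2,np.lina
[... 539 characters left out ...]
t *
body=box(-.022,.040,-.021,.021,.006,.048)
cap=box(-.040,-.026,-.015,.015,.012,.042)
lane=(.566,.2815,.178)
lseg=[((a,-.16,.006),(a,.16,.006)) for a in(-.105,-.04,0,.04,.045)]+[((-.105,b,.006),(.045,b,.006)) for b in(-.16,.16)]
stand=box(-.021,.021,-.021,.021,.006,.068)
(s, px, z)
operands could not be broadcast together with shapes (1,3) (2,) Traceback (most recent call last):
  File "<stdin>", line 9, in <module>
  File "<stdin>", line 7, in lane
ValueError: operands could not be broadcast together with shapes (1,3) (2,) 

During handling of the above exception, another exception occurred:

Traceback (most recent call last):
TypeError: atz() takes 3 positional arguments but 4 were given
```

```bash
python3 - <<'E'
import pickle,numpy as np
import h
t,s=pickle.load(open('p7.pkl','rb'))
x0,y0,a=.566,.2815,.178
def lane(p):
    d=np.array(p[:2])-[x0,y0];return np.round([np.cos(a)*d[0]+np.sin(a)*d[1],-np.sin(a)*d[0]+np.cos(a)*d[1]],4)
for n,pic,px in (('top',t,(156.5,216.5)),('side',s,(228.5,315.1))):
    print(n,lane(h.atz(pic,px,.086)[0]))
print('tri',h.tri(t,[(156.5,216.5)],s,[(228.5,315.1)]))
T=h.snap('top','t40');S=h.snap('side','s40')
pickle.dump((T,S),open('p8.pkl','wb'))
for n in('neighbour_mid','bottle1_mid'):
    for q in cams.look_for(n,T)if 0 else h.cams.look_for(n,T): print(n,q)
print(np.abs(T['img'].astype(int)-t['img']).max(), h.robot.get_obs()['time'])
def L(x,y): return [x0+np.cos(a)*x-np.sin(a)*y,y0+np.sin(a)*x+np.cos(a)*y]
for p in((0,.12),(-.009,-.109),(-.005,.037)): print(h.proj(T,[L(*p)+[.086]]),h.proj(S,[L(*p)+[.086]]))
h.crop(T,130,190,150,100,5,'t40c')
E
```

```text
top [-0.0028  0.1203]
side [-0.001   0.1221]
tri [[0.54299182 0.40057407 0.08482753 0.00220689]]
neighbour_mid {'bbox': [181.4, 206.3, 17.8, 20.0], 'p': 0.52}
bottle1_mid {'bbox': [232.3, 198.2, 18.0, 19.9], 'p': 0.56}
bottle1_mid {'bbox': [155.3, 190.5, 109.4, 62.9], 'p': 0.3}
49 56.4833
[[156.49421469 215.51558268]] [[228.55589036 314.2918165 ]]
[[236.41893941 205.59338476]] [[269.43431592 250.60697652]]
[[185.17822523 212.56906608]] [[245.34094024 289.26269566]]
```

View pics/t40.png

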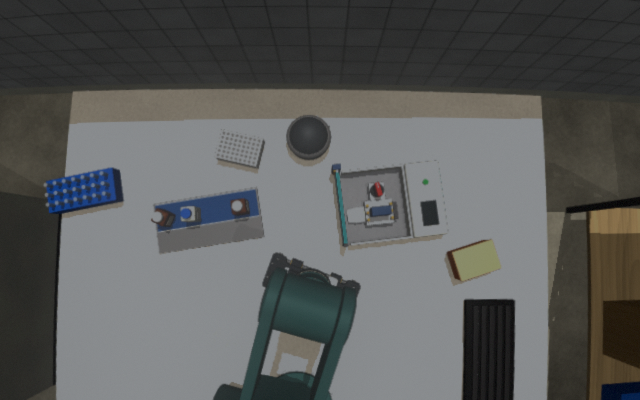

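View pics/s40.png

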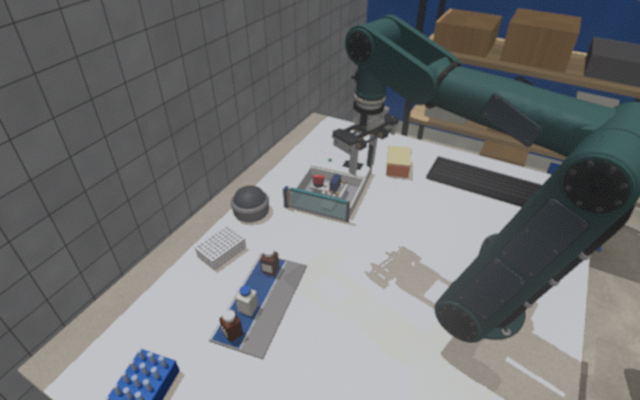

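The top view shows bottle A's cap at about (157,216), the neighbour at (189,214) and bottle B at (240,206). All three stand on the band. The door at (341,205) is shut, and the arm is clear of everything. Two views put A at lane (−0.002, 0.121).

```bash
python3 -c "from bench import ticket; print(ticket.close_job())"
```

```text
the job is handed in; nothing more can be done
None
```

I finished every step and handed the job in at about 56 s of the 210 s allowed. `close_job` gives no verdict, so the results below come from my own measurements.

- **Carriage:** I slid it onto the rail until it met the end stop, with about 10 N of contact force. The clamp was still slack at that point.
- **Clamp:** I turned the knob clockwise about 1.42 rad, until the torque rose at its limit.
- **Door:** The first push met up to 24 N and left the door about 0.028 rad open. A second push nearer the free edge closed it. The last picture measurement, on the door's teal top edge at 56.2 s, gave about 0.001 rad.
- **Bottles:** Only two brown bottles were present, and both now stand upright on the blue band. One was knocked aside after I had stood it up, so I placed it again. Positions in the lane frame, in m:

| Bottle | x | y | Checked |
|---|---|---|---|
| Re-placed brown bottle | about −0.002 | about 0.121 | last check, two views agreeing to about 2 mm |
| Other brown bottle | about −0.009 | about −0.109 | measured earlier, still upright in the last pictures |
| White neighbour, not moved | about −0.005 | about 0.037 | measured earlier, still upright in the last pictures |

In the last pictures the spinner, plate stack and tip box look unmoved. The arm was clear of everything and held nothing. No final check failed, but I checked the carriage and clamp by contact force, torque and pictures only, since their state can't be read directly.

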